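# Prop the spring cover and set the gas trim knob

## Robot

A 7-joint arm with a two-finger parallel gripper is mounted at the origin on the work surface. World frame = base frame: x ahead of the robot, y to its left, z up, the work surface at z = 0. Lengths are in mm, angles in rad, forces in N, time in s.
With the tool pointing down it reaches from about 400 to 875 mm from the base axis. Payload 4.4 kg.
Tool frame: the origin (TCP) lies at the very end of the fingers, on their centre line; the grasp point (between the pads) lies 19 mm behind it; z points along the fingers, y is the direction in which the jaws open and shut (so a half turn about z gives the same grasp; the last joint's range is limited). The gripper opens to 85 mm and grips with 20 to 120 N. Pads are 22 mm wide; open, the fingers measure 114 mm over their backs; the gripper's body (76 mm by 85 mm) begins 54 mm behind the grasp point. The pads swing forward as they close: fully open they stand 13 mm farther back than shut.
Start: joints at [1.259, 0.628, 0.038, 1.517, -0.027, 0.996, -0.02], TCP at [158.193, -630.47, 231.313] pointing down, gripper open.
Joint ranges: [-3.06, 3.06], [-0.37, 2.12], [-1.25, 1.32], [0.18, 2.47], [-1.1, 4.24], [0.23, 1.98], [-2.94, 2.94]. Speed limits (rad/s): [2.57, 2.57, 3.14, 3.14, 3.14, 3.14, 3.14].

## Interface

Orientations are given as [roll, pitch, yaw] about the fixed x, y, z axes, in that order (R = Rz(yaw) Ry(pitch) Rx(roll)).
In Python, from cell import read_state, get_image, calibration, finish_job gives the robot as it stands. The module is installed in compiled form; this text tells all that it offers.
- The arm moves only by the tool apply_moves, never from a script. Its argument "increments" is a list of rows, each an object of numbers: "tx", "ty", "tz": the shift along the world's x, y, z in m; "rx", "ry", "rz": the turn, a rotation vector about the world's x, y, z in units of 5 degrees (1.0 is 5 degrees); "claw": the finger opening in m, from 0 to 0.0854. In form: [{"tx": .., "ty": .., "tz": .., "rx": .., "ry": .., "rz": .., "claw": ..}, ...]. A call has 1 to 12 rows; each row is the pose to reach, as a shift and turn from the pose commanded when the call began; what a row does not reach only later rows make up. A row lasts 1/10 s, in which the tool goes at most 50 mm and 8.59 degrees, less where a joint would pass 70% of its speed; a pose out of reach is approached as far as the arm can. A call with a gripper value outside its range is refused whole. The fingers move at their own pace and stop on an object; the grip force is fixed at half the most. Time passes only in rows, so rows that repeat a pose let the fingers close. It gives the time, the measured TCP pose, the force and the opening at its end, in the units of the state.
- read_state(): the state, without advancing time (a new reading comes with each control period).
- get_image(name): name is "scene" or "side" or "wrist"; returns the picture (420x560x3 uint8, red, green, blue); there is no depth.
- calibration(name): a dict with "camera_matrix" (3x3 intrinsics, pixels), "origin" and "attitude" of the camera in the world. Camera axes: x right, y up, looking along -z (the intrinsics and any distortion apply to the point x, -y, -z); pixel columns grow to the right and rows downward; lengths in mm; the calibration is good to about 2 mm. A picture is of the moment at which its call begins: read the wrist's pose just before it. calibration takes no time and is no camera call; for the wrist camera it gives the pose at the moment of the call.
- finish_job(): hands the job in, once; it reports no verdict.
The state is a dict: "clock": time; "qpos": joint angles; "qd": joint speeds; "tau": joint torques, N m; "eef_pos": TCP position; "tool_rot": TCP orientation; "force": force on the tool from outside, world axes, zero at the start; "torque": the same for the moment, N m; "width": finger opening in mm.
Only numpy, scipy, OpenCV 4.12 (cv2) and the standard library are available. Lean on these libraries where they do the work, as an engineer would, in place of code of your own. Each camera call takes 0.05 s, during which the arm holds its last target. There are 200 camera calls.

## Task

Take the steel L-shaped prop by its blue handle, lift the orange tab of the control unit's spring-closed cover with its post, and stand the prop on the black pad between the blue stop ledge and the raised cover, pressing it down until you feel its feet bear firmly before you let go, so that it holds the cover open by itself. Then turn the black trim knob clockwise until its white pointer line is at the green mark. Work gently, without forcing the cover against its hinge stop or ramming the prop into the unit, and leave the white case, the tape roll and the amber jar where they are.

Things in the scene. Friction and masses are not known exactly. Their poses are not given: they have to be found in the camera images.
- prop_grip (a point): Middle of the blue handle of the loose prop, 33 mm above the prop's underside. Handle 40 mm long (x), 16 mm thick (grip across y), from 14 to 48 mm above the underside. x points to the prop's nose, z up. The tail end lies 60 mm behind this point (-x), the nose 90 mm ahead; the two feet leave 35 mm free behind it and 65 mm ahead.
- prop: The prop: steel L seen from the side, 0.35 kg, stands by itself; origin on its underside below prop_grip. Base bar 150 mm long (x), 16 mm wide and high, with flat feet at both ends (25 mm along x, 50 mm wide, 8 mm high). The upright post at the nose is 16 mm wide and 104 mm high. Press it down with some 8 to 15 N at low speed (8 N must be felt by the unit, 40 N damages it; 20 N damages the cover).
- prop_bar (a point): Centre of the round cross bar on top of the prop's post (radius 8 mm, 30 mm long along y): 82 mm ahead of and 63 mm above prop_grip. This bar lifts and carries the cover.
- stop (a point): On the unit: middle of the foot of the rear (+x) face of the blue stop ledge (70 mm along y, 12 mm thick, 14 mm high), at deck level. Unit axes: x front (robot side) to rear, y left, z up. Prop's place: on the pad, nose to +x, tail touching the ledge or up to 3 mm behind it: prop_grip 60 to 63 mm to +x of this point, within 20 mm in y; the cover then leans on the cross bar at 1.42 to 1.48 rad.
- unit: The fixed white control unit; its flat top, the deck, is 90 mm above the bench. Origin on the bench, 85 mm ahead (-x) of the hinge axis, 65 mm to the right of the stop; front face 175 mm ahead of the hinge axis. On the deck behind the ledge lies a black rubber pad (152 x 64 mm) for the prop; its firm top is 3 to 8 mm above the deck, different each time and not measured: feel for it.
- hinge (a point): Point on the cover's hinge axis (along the unit's y), 159.2 mm behind the stop (+x) on the same front-to-rear line, 36 mm above the deck.
- cover (a joint): Angle of the flip cover (clear plate, orange edges, 200 mm wide, underside in line with the hinge axis): 0 = shut and level, growing as its front edge lifts; hard hinge stop at 1.48 rad, nearly upright. A spring (about 0.07 N m shut, 0.1 N m open) and its weight (about 0.14 kg) close it: it falls shut unless held.
- tab (a point): Underside of the orange thumb tab on the cover's front edge, in line with the stop, 192 mm from the hinge axis. The tab is 50 mm wide (y) and 6 mm thick, reaches to 222 mm from the hinge axis; shut, it sticks out 47 mm beyond the unit's front face, 126 mm above the bench, free beneath.
- knob (a joint): Angle of the trim knob, rad, growing as it turns clockwise seen from above. At 0 its bar lies along the unit's x with the white pointer end to the front (-x); the green mark is at 1.30 (pointer nearly to the left, +y). Stiff (0.08 N m), stays where it is left; end stops at 0 and 2.2.
- knob_grip (a point): On the knob's axis, 24 mm above the deck, in its bar grip: black bar 44 mm long, 14 mm thick, from 7 to 33 mm above the deck, on a disc of radius 24 mm. 115 mm ahead (-x) of the hinge axis, 110 mm to the right (-y) of the stop's line. Axes turn with the knob: x along the bar, grip across y.
- organizer: White parts case with clear lid, 150 x 110 x 45 mm, loose; origin under its centre. Leave alone.
- tape: Roll of brown tape lying flat, 96 mm across, 45 mm high, loose; origin under its centre. Leave alone.
- jar: Amber jar, 60 mm across, 100 mm high, loose; origin under its centre. Leave alone.
Not all that is in view belongs to the job. What is shaped like the prop but pink or turquoise is not meant.

How it is judged (in metres and radians):
On the way, in this order (a step that is already met when the one before it is completed fails the run):
1. the prop, still held, is pressed down on the pad behind the ledge (it is not dropped) (value of joint cover above 1.3 rad and x of prop_grip in the frame of stop between 0.0585 and 0.071 m and y of prop_grip in the frame of stop between -0.025 and 0.025 m and z of prop_grip in the frame of stop below 0.044 m and contact force between the fingers and prop above 1 N and contact force between prop and unit above 8 N), for 0.1 s.
2. the prop stands on the pad behind the ledge, let go, and holds the cover open, the knob not yet turned (value of joint cover above 1.3 rad and x of prop_grip in the frame of stop between 0.0585 and 0.071 m and y of prop_grip in the frame of stop between -0.025 and 0.025 m and z of prop_grip in the frame of stop below 0.044 m and contact force between prop and cover above 0.1 N and contact force between the fingers and prop below 0.2 N and value of joint knob below 0.6 rad), for 0.3 s.
3. the knob's pointer is brought to the green mark with the cover still propped (value of joint cover above 1.3 rad and x of prop_grip in the frame of stop between 0.0585 and 0.071 m and y of prop_grip in the frame of stop between -0.025 and 0.025 m and z of prop_grip in the frame of stop below 0.044 m and contact force between prop and cover above 0.1 N and contact force between the fingers and prop below 0.2 N and value of joint knob between 1.2 and 1.4 rad), for 0.2 s.
At the end, for the whole second after the job is handed in: The knob stands at 1.30 rad within 0.10, at rest; the cover is open more than 1.3 rad and rests on the prop, which stands on the pad behind the ledge (prop_grip 58.5 to 71 mm behind the ledge face, within 25 mm of its line, less than 44 mm above the deck), at rest and not held (all of step 3 and velocity of joint knob below 0.05 rad/s and linear speed of prop below 0.02 m/s); the robot touches nothing.
It fails at once if the cover is pushed with more than 20 N (contact force between anything else and cover above 20 N).
It fails at once if the prop is pressed on the unit with more than 40 N (contact force between prop and unit above 40 N).
It fails at once if a bystander is moved more than 30 mm (distance of any of organizer, tape, jar from where it was at the start of the episode above 0.03 m).
It also fails if it takes over 72 s, if anything falls off the work surface, if the arm or the gripper's body presses on something with over 40 N, if the wrist force passes 120 N, or if a joint passes its speed limit or range.

## Working session

There is one attempt and no reset: what is moved stays moved. The work goes in short steps, Python scripts to look and compute and a tool call to move; the robot and the scene stay as the last step left them, time stands still between calls to the robot, and variables do not carry over. Pictures are saved under pics/ and viewed, about 8 in all and at most 12, crops included, and the job is handed in when it is done.

Besides the shell and the picture viewer there is one more tool, called after "Call:" by a JSON object that holds its "api" and its "payload", one argument or row to a line. apply_moves: Moves the arm, as the interface text tells. Its arguments: {"type":"object","properties":{"increments":{"type":"array"}},"required":["increments"]}

```bash
mkdir -p pics
cat > h.py <<'E'
import numpy as np, cv2
from cell import read_state, get_image, calibration, finish_job
from scipy.spatial.transform import Rotation as R
def snap(n,f):
    c=calibration(n); im=get_image(n); cv2.imwrite('pics/'+f,im[:,:,::-1]); return im,c
def att(c):
    a=np.array(c['attitude'],float)
    return a if a.shape==(3,3) else R.from_euler('xyz',a).as_matrix()
def ray(c,u,v):
    K=np.array(c['camera_matrix']); d=np.linalg.solve(K,[u,v,1.]); 
    return np.array(c['origin'],float), att(c)@np.array([d[0],-d[1],-d[2]])
def onz(c,u,v,z):
    o,d=ray(c,u,v); return o+d*(z-o[2])/d[2]
def proj(c,p):
    q=att(c).T@(np.array(p,float)-np.array(c['origin'])); K=np.array(c['camera_matrix'])
    w=K@np.array([q[0],-q[1],-q[2]]); return w[:2]/w[2]
def tri(c1,p1,c2,p2):
    o1,d1=ray(c1,*p1);o2,d2=ray(c2,*p2)
    t=np.linalg.lstsq(np.c_[d1,-d2],o2-o1,rcond=None)[0]
    a=o1+d1*t[0];b=o2+d2*t[1]; return (a+b)/2,np.linalg.norm(a-b)
E
python3 - <<'E'
from h import *
for n in ('scene','side'):
    im,c=snap(n,n+'0.png'); print(n,c)
print(read_state())
E
```

```text
scene {'camera_matrix': array([[507.15830602,   0.        , 275.49869657],
       [  0.        , 507.15830602, 221.78018366],
       [  0.        ,   0.        ,   1.        ]]), 'origin': array([1019.23565967, -875.27138847, 1062.10709631]), 'attitude': array([ 0.79303042, -0.01117788,  0.55060987])}
side {'camera_matrix': array([[400.17318708,   0.        , 282.49543974],
       [  0.        , 400.17318708, 206.76804822],
       [  0.        ,   0.        ,   1.        ]]), 'origin': array([ 452.84432565, -719.65955081,  797.39945921]), 'attitude': array([ 0.759241  ,  0.00771322, -0.08826807])}
{'clock': 0.1, 'qpos': array([ 1.25919443,  0.62924984,  0.0384461 ,  1.51829335, -0.0270205 ,
        0.99631828, -0.0199834 ]), 'qd': array([ 3.08205111e-05, -3.63963336e-03, -1.98484905e-03, -3.00933336e-03,
        4.04485347e-04, -2.27581984e-03,  1.06148260e-03]), 'tau': array([ 3.61172366e-03, -5.64528716e+01,  1.23097122e+00, -1.93971097e+01,
        1.13815820e-02,  5.47592615e-03, -2.17650324e-05]), 'eef_pos': array([ 158.05990466, -629.8909188 ,  230.47543225]), 'tool_rot': array([-3.13984156e+00,  1.84879873e-06,  2.45805683e-01]), 'force': array([-0.81765796, -0.41515041, -0.95223703]), 'torque': array([-0.06486557, -0.01478028,  0.00253988]), 'width': 85.67405266556904}
```

View pics/scene0.png

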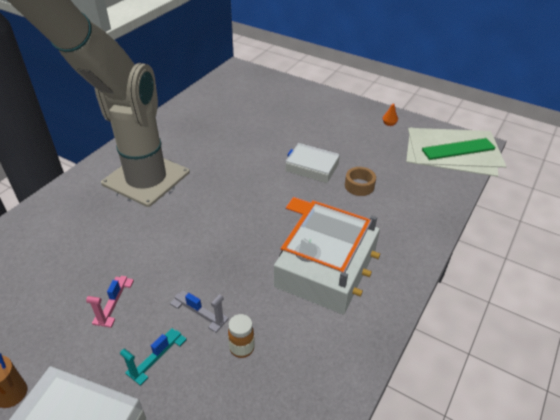

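View pics/side0.png

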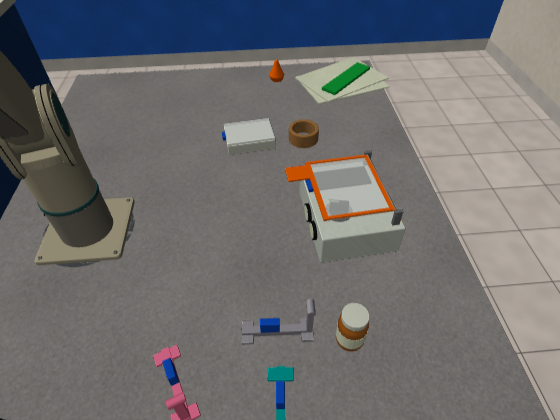

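The scene picture shows the prop (blue handle about (194,301), post at (217,310)) pointing roughly to +x, with the jar at (241,335) just beyond its nose. The unit is at (330,250) with its orange tab at (298,207). In the side view the prop handle is at (270,325), the post at (310,315) and the tab at (297,173).

```bash
cat > m.py <<'E'
from h import *
def mask(im,col):
    h=cv2.cvtColor(im,cv2.COLOR_RGB2HSV)
    return {'blue':cv2.inRange(h,(108,150,60),(125,255,255)),'orange':cv2.inRange(h,(3,190,120),(14,255,255)),'white':cv2.inRange(h,(0,0,170),(180,40,255)),'green':cv2.inRange(h,(45,120,40),(85,255,255))}[col]
def blobs(im,col,amin=15):
    n,l,s,ce=cv2.connectedComponentsWithStats(mask(im,col)); return [(s[i],ce[i],l==i) for i in range(1,n) if s[i][4]>=amin]
E
python3 - <<'E'
from m import *
C={n:calibration(n) for n in('scene','side')}
I={n:cv2.imread(f'pics/{n}0.png')[:,:,::-1].copy() for n in C}
for n in C:
    print(n,'base',proj(C[n],[0,0,0]),'tcp',proj(C[n],[158,-630,230]))
    for col in('blue','orange'):
        for s,ce,m in blobs(I[n],col):
            if s[1]<40 and col=='blue' : continue
            print(col,s,ce.round(1),onz(C[n],*ce,40 if col=='blue' else 129).round(0))
            if col=='orange' and s[4]>200:
                c=max(cv2.findContours(m.astype(np.uint8),cv2.RETR_EXTERNAL,2)[0],key=cv2.contourArea)
                p=cv2.approxPolyDP(c,3,True)[:,0]
                for q in p: print('   ',q,onz(C[n],*q,130).round(0))
def crop(n,x0,y0,x1,y1): return cv2.resize(I[n][y0:y1,x0:x1],(400,400*(y1-y0)//(x1-x0)),interpolation=2)
a=[crop('scene',160,280,260,360),crop('side',230,290,330,370)]
b=[crop('scene',270,185,390,281),crop('side',280,145,400,241)]
cv2.imwrite('pics/crops.png',np.vstack([np.hstack([q[:300,:400] for q in a]),np.hstack([q[:300] for q in b])])[:,:,::-1])
E
```

```text
scene base [145.90340686 177.55691008] tcp [-21.75999378 282.28203589]
blue [108 281  11  18 145] [113.  289.4] [ 267. -410.   40.]
blue [186 294  15  16 153] [192.9 301.3] [ 460. -332.   40.]
blue [151 335  16  19 185] [158.9 344.2] [ 469. -470.   40.]
blue [  0 354   5  14  28] [  1.5 361.1] [ 200. -688.   40.]
orange [383 105  14  19 163] [390.4 115.9] [594. 572. 129.]
orange [282 198  34  54 390] [297.8 214.7] [568.  -8. 129.]
    [315 202] [584.  60. 130.]
    [293 198] [525.  42. 130.]
    [287 206] [527.   5. 130.]
    [303 216] [583.  -6. 130.]
    [282 249] [ 597. -137.  130.]
    [291 251] [ 619. -131.  130.]
    [285 246] [ 598. -124.  130.]
orange [293 219  76  52 176] [341.5 250.3] [724. -61. 129.]
side base [ 88.24274886 229.92424388] tcp [ 22.14177435 510.06855869]
blue [222 132   4   8  26] [223.5 135.5] [353. 322.  40.]
blue [306 180   7  12  52] [309.1 185.5] [590.  70.  40.]
blue [260 318  20  15 267] [269.4 324.8] [ 454. -331.   40.]
blue [163 358  16  27 225] [169.8 371.5] [ 262. -408.   40.]
blue [276 382   9  27 240] [280.  394.9] [ 465. -469.   40.]
orange [269  59  13  20 139] [275.2  70.6] [535. 551. 129.]
orange [ 285  155  110   66 1107] [332.2 185.3] [630. -28. 129.]
    [394 209] [ 756. -120.  130.]
    [366 155] [737.  77. 130.]
    [285 168] [522.  46. 130.]
    [289 181] [527.  -3. 130.]
    [311 180] [581.  -5. 130.]
    [324 220] [ 592. -138.  130.]
orange [339 322  11  12  36] [343.4 328. ] [ 586. -395.  129.]
```

View pics/crops.png

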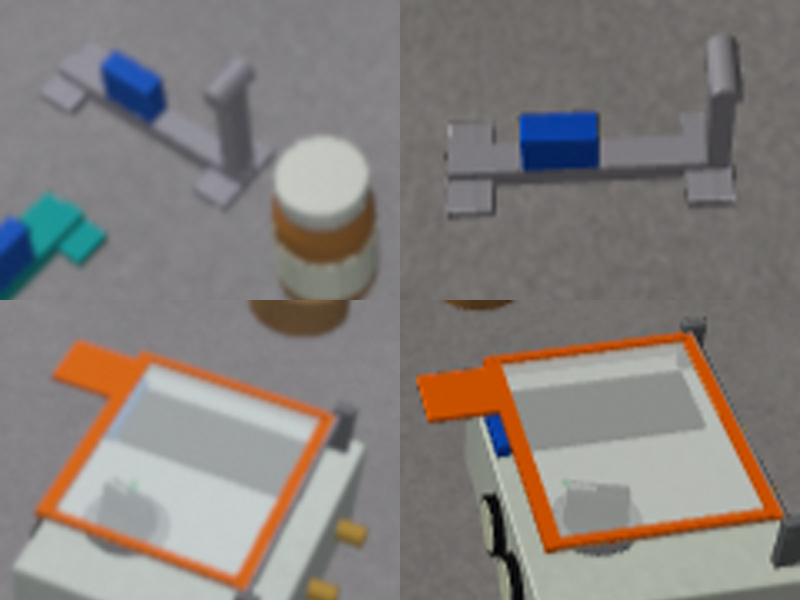

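The crops show the prop lying nose to +x, free of the jar, and the unit turned by about +0.1 rad. The cover is shut, and the knob's pointer is to the front under it. Next I compute the prop's yaw from its foot corners, along with the unit's frame.

Run:
```python
from m import *
C={n:calibration(n) for n in('scene','side')}
S=lambda x,y:(230+x/4-.4,290+y/4-.4); 
tn=onz(C['side'],*S(48,213),0); nn=onz(C['side'],*S(335,202),0); tf=onz(C['side'],*S(48,122),8)
print('side tail near, nose near, tail far',tn,nn,tf,'yaw',np.arctan2(*(nn-tn)[1::-1]))
Q=lambda x,y:(160+x/4-.4,280+y/4-.4)
for p,z in(((42,88),8),((66,112),0),((224,208),0),((194,190),8)): print('scene',onz(C['scene'],*Q(*p),z).round(1))
# handle top centre: side crop corners
for p in((121,113),(197,113),(199,139),(122,141)): print('side top',onz(C['side'],*S(*p),48).round(1))
for p in((122,51),(162,80),(148,93),(105,66)): print('sc top',onz(C['scene'],*Q(*p),48).round(1))
# unit tab/cover corners, triangulated
T=lambda x,y:(270+x*.3-.35,185+(y-300)*.3-.35); U=lambda x,y:(280+(x-400)*.3-.35,145+(y-300)*.3-.35)
for a,b in(((80,341),(417,376)),((53,378),(426,422)),((40,515),(549,550)),((246,590),(781,515)),((336,412),(692,333))):
    print('unit',*tri(C['scene'],T(*a),C['side'],U(*b)))
```

```text
side tail near, nose near, tail far [ 394.42860066 -345.63579634    0.        ] [ 543.69851693 -353.37626361    0.        ] [ 395.93246126 -298.38794647    8.        ] yaw -0.05180910272492855
scene [ 393.6 -346.9    8. ]
scene [ 413.9 -349.3    0. ]
scene [ 541.3 -353.8    0. ]
scene [ 521.7 -357.     8. ]
side top [ 436.1 -318.2   48. ]
side top [ 474.8 -321.7   48. ]
side top [ 474.6 -336.1   48. ]
side top [ 435.8 -333.6   48. ]
sc top [ 441.1 -318.7   48. ]
sc top [ 475.9 -323.2   48. ]
sc top [ 474.6 -335.5   48. ]
sc top [ 439.5 -333.4   48. ]
unit [521.80926868  51.34963188 126.23358958] 1.4082961905431133
unit [524.03650463   3.78366932 122.45800776] 0.8514120527470669
unit [ 593.97869412 -132.86636697  124.87227863] 1.1041559015993443
unit [ 757.54710262 -117.20090996  125.92923609] 1.2927193904525185
unit [739.98501492  76.97519564 132.92499275] 2.898101772654478
```

Call:
{"api": "apply_moves", "payload": {
  "increments": [
    {"tx":0.05,"ty":0.05,"tz":0,"rz":-1.0},
    {"tx":0.1,"ty":0.1,"tz":0,"rz":-2.0},
    {"tx":0.15,"ty":0.15,"tz":0,"rz":-3.0},
    {"tx":0.2,"ty":0.2,"tz":0,"rz":-3.45},
    {"tx":0.25,"ty":0.25,"tz":0,"rz":-3.45},
    {"tx":0.297,"ty":0.303,"tz":0,"rz":-3.45},
    {"tx":0.297,"ty":0.303,"tz":0,"rz":-3.45},
    {"tx":0.297,"ty":0.303,"tz":0,"rz":-3.45},
    {"tx":0.297,"ty":0.303,"tz":0,"rz":-3.45},
    {"tx":0.297,"ty":0.303,"tz":0,"rz":-3.45},
    {"tx":0.297,"ty":0.303,"tz":0,"rz":-3.45},
    {"tx":0.297,"ty":0.303,"tz":0,"rz":-3.45}
  ]
}}

```text
$.increments[0]: bad value
```

Run:
```python
from m import *
im,c=snap('wrist','w1.png'); s=read_state(); print(c,s['eef_pos'],s['tool_rot'],s['force'],s['qpos'])
print('proj grip top',proj(c,[455.5,-327,48]))
for s,ce,m in blobs(im,'blue',40):
    print(s,ce,onz(c,*ce,48)); k=cv2.minAreaRect(np.argwhere(m)[:,::-1].astype(np.float32)); print(k,[onz(c,*p,48).round(1) for p in cv2.boxPoints(k)])
```

```text
{'camera_matrix': array([[358.44008629,   0.        , 277.44386012],
       [  0.        , 358.44008629, 214.41817101],
       [  0.        ,   0.        ,   1.        ]]), 'origin': array([ 226.60629482, -613.11505859,  373.95450773]), 'attitude': array([-0.28562164,  0.00213452, -1.32431301])} [ 158.09870626 -630.01241705  230.60691853] [-3.14016338e+00  4.79533004e-06  2.45834478e-01] [ 0.05051156 -0.08102738 -0.18405577] [ 1.25917727  0.62914354  0.03845437  1.51809806 -0.02700588  0.99629821
 -0.01997746]
proj grip top [ -65.37353456 -362.73704493]
[  14    0   70   26 1448] [49.49723757 10.74309392] [ 255.67974717 -413.93330202   48.        ]
((48.5, 12.5), (25.0, 69.0), 90.0) [array([ 256.5, -385.6,   48. ]), array([ 270.1, -439.6,   48. ]), array([ 251.8, -441.4,   48. ]), array([ 238. , -386.3,   48. ])]
[408  67  41  32 533] [428.61913696  82.03939962] [ 279.50949515 -732.26404211   48.        ]
((427.4559020996094, 81.92644500732422), (13.033890724182129, 47.848106384277344), 59.03623962402344) [array([ 269.3, -713.4,   48. ]), array([ 296.2, -740.2,   48. ]), array([ 289.3, -749. ,   48. ]), array([ 262. , -722.1,   48. ])]
```

View pics/w1.png

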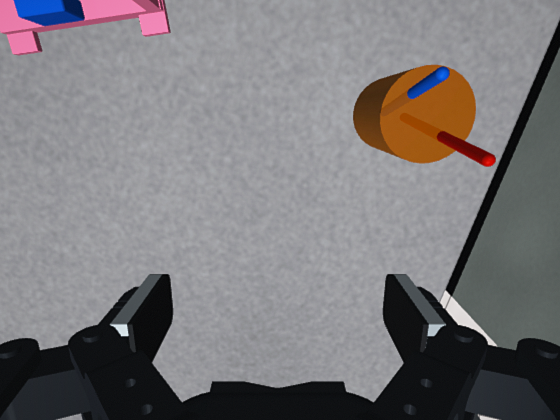

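The move was refused because every field seems to be needed. The picture shows only the start area: the decoy at top left and a cup at (430,110).

Call:
{"api": "apply_moves", "payload": {
  "increments": [
    {"tx":0.03,"ty":0.03,"tz":0.0,"rx":0,"ry":0,"rz":-1.0,"claw":0.085},
    {"tx":0.06,"ty":0.07,"tz":0.0,"rx":0,"ry":0,"rz":-2.0,"claw":0.085},
    {"tx":0.1,"ty":0.1,"tz":0.0,"rx":0,"ry":0,"rz":-3.0,"claw":0.085},
    {"tx":0.13,"ty":0.14,"tz":0.0,"rx":0,"ry":0,"rz":-3.45,"claw":0.085},
    {"tx":0.16,"ty":0.18,"tz":0.0,"rx":0,"ry":0,"rz":-3.45,"claw":0.085},
    {"tx":0.19,"ty":0.21,"tz":0.0,"rx":0,"ry":0,"rz":-3.45,"claw":0.085},
    {"tx":0.22,"ty":0.25,"tz":0.0,"rx":0,"ry":0,"rz":-3.45,"claw":0.085},
    {"tx":0.24,"ty":0.28,"tz":0.0,"rx":0,"ry":0,"rz":-3.45,"claw":0.085},
    {"tx":0.25,"ty":0.303,"tz":0.0,"rx":0,"ry":0,"rz":-3.45,"claw":0.085},
    {"tx":0.25,"ty":0.303,"tz":0.0,"rx":0,"ry":0,"rz":-3.45,"claw":0.085},
    {"tx":0.25,"ty":0.303,"tz":0.0,"rx":0,"ry":0,"rz":-3.45,"claw":0.085},
    {"tx":0.25,"ty":0.303,"tz":0.0,"rx":0,"ry":0,"rz":-3.45,"claw":0.085}
  ]
}}

```text
clock: 1.35
eef_pos: [407.4, -328.8, 231.3]
tool_rot: [3.141, 0.0, -0.057]
force: [-0.7, -0.4, -0.1]
width: 85.1
```

Run:
```python
from m import *
im,c=snap('wrist','w2.png'); s=read_state(); print(s['eef_pos'],s['tool_rot'],s['force'],s['qpos'])
print('proj grip top',proj(c,[455.5,-327,48]))
for s,ce,m in blobs(im,'blue',100):
    print(s,ce,onz(c,*ce,48)); k=cv2.minAreaRect(np.argwhere(m)[:,::-1].astype(np.float32)); print(k,[onz(c,*p,48).round(1) for p in cv2.boxPoints(k)])
```

```text
[ 407.27821155 -328.94102873  231.30345668] [ 3.14079899e+00  3.18383656e-04 -5.78096347e-02] [-0.209692   -1.08672699 -0.67050077] [ 0.54650412  0.44952257  0.11289056  1.87085346 -0.06557412  0.82460577
 -0.93580428]
proj grip top [271.72812668 135.54659618]
[395 107  56  20 990] [423.1020202  116.61414141] [ 464.23282713 -460.97476858   48.        ]
((422.5729064941406, 116.5931167602539), (54.85361099243164, 18.536945343017578), 1.7357045412063599) [array([ 458.4, -436.4,   48. ]), array([ 474.2, -436.4,   48. ]), array([ 470.1, -484.3,   48. ]), array([ 454.2, -485. ,   48. ])]
[264 115  18  46 774] [272.04134367 137.44186047] [ 453.82891824 -327.17818166   48.        ]
((272.4999694824219, 137.5), (16.999996185302734, 44.99999237060547), 0.0) [array([ 434.2, -318.7,   48. ]), array([ 473.5, -321.3,   48. ]), array([ 472.7, -336.2,   48. ]), array([ 433.3, -334.1,   48. ])]
[ 335  296   43   40 1060] [355.0754717  315.56698113] [ 268.28677187 -402.08527883   48.        ]
((354.96551513671875, 315.413818359375), (28.96847152709961, 37.88185119628906), 68.19859313964844) [array([ 277.4, -378.3,   48. ]), array([ 291.5, -414.3,   48. ]), array([ 259.5, -425.9,   48. ]), array([ 244.6, -389.2,   48. ])]
```

View pics/w2.png

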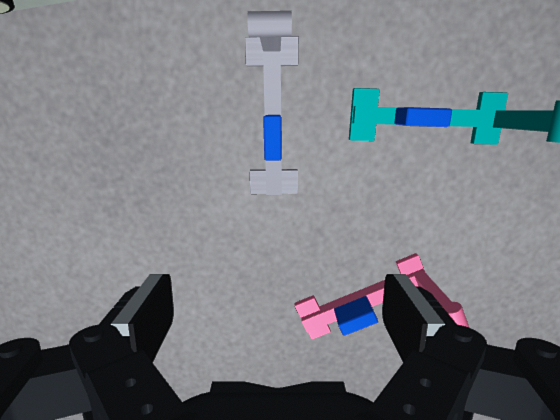

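The wrist view shows the grey prop upright in the picture, handle at (272,137), so its yaw equals the tool's. Its grip comes out at about (454,-327). The decoys stay clear of the fingers, so I descend and grip.

Call:
{"api": "apply_moves", "payload": {
  "increments": [
    {"tx":0.025,"ty":0.001,"tz":-0.02,"rx":0,"ry":0,"rz":0,"claw":0.085},
    {"tx":0.0467,"ty":0.0016,"tz":-0.05,"rx":0,"ry":0,"rz":0,"claw":0.085},
    {"tx":0.0467,"ty":0.0016,"tz":-0.09,"rx":0,"ry":0,"rz":0,"claw":0.085},
    {"tx":0.0467,"ty":0.0016,"tz":-0.13,"rx":0,"ry":0,"rz":0,"claw":0.085},
    {"tx":0.0467,"ty":0.0016,"tz":-0.17,"rx":0,"ry":0,"rz":0,"claw":0.07},
    {"tx":0.0467,"ty":0.0016,"tz":-0.2,"rx":0,"ry":0,"rz":0,"claw":0.06},
    {"tx":0.0467,"ty":0.0016,"tz":-0.211,"rx":0,"ry":0,"rz":0,"claw":0.05},
    {"tx":0.0467,"ty":0.0016,"tz":-0.216,"rx":0,"ry":0,"rz":0,"claw":0.04},
    {"tx":0.0467,"ty":0.0016,"tz":-0.216,"rx":0,"ry":0,"rz":0,"claw":0.03},
    {"tx":0.0467,"ty":0.0016,"tz":-0.216,"rx":0,"ry":0,"rz":0,"claw":0.03}
  ]
}}

```text
clock: 2.4
eef_pos: [455.7, -326.8, 16.7]
tool_rot: [3.14, -0.002, -0.056]
force: [0.7, -0.3, -0.7]
width: 29.7
```

Call:
{"api": "apply_moves", "payload": {
  "increments": [
    {"tx":0,"ty":0,"tz":0,"rx":0,"ry":0,"rz":0,"claw":0.02},
    {"tx":0,"ty":0,"tz":0,"rx":0,"ry":0,"rz":0,"claw":0.0},
    {"tx":0,"ty":0,"tz":0,"rx":0,"ry":0,"rz":0,"claw":0.0},
    {"tx":0,"ty":0,"tz":0,"rx":0,"ry":0,"rz":0,"claw":0.0},
    {"tx":0,"ty":0,"tz":0,"rx":0,"ry":0,"rz":0,"claw":0.0}
  ]
}}

```text
clock: 2.9
eef_pos: [455.8, -326.6, 16.8]
tool_rot: [3.14, -0.002, -0.055]
force: [-0.8, 0.7, 6.5]
width: 15.4
```

Run:
```python
from m import *
s=read_state(); print(s['clock'],s['eef_pos'],s['tool_rot'],s['force'],s['width'],s['qpos'])
```

```text
2.9 [ 455.80263907 -326.57503932   16.81830502] [ 3.14014089e+00 -2.30845262e-03 -5.53715693e-02] [-0.81601513  0.66352555  6.45860911] 15.418049762204168 [ 0.53463003  0.82096005  0.0575463   1.91843341 -0.10738597  0.40237605
 -0.95354451]
```

Call:
{"api": "apply_moves", "payload": {
  "increments": [
    {"tx":0,"ty":0,"tz":0.01,"rx":0,"ry":0,"rz":0,"claw":0.0},
    {"tx":0,"ty":0,"tz":0.03,"rx":0,"ry":0,"rz":0,"claw":0.0},
    {"tx":0,"ty":0,"tz":0.07,"rx":0,"ry":0,"rz":0,"claw":0.0},
    {"tx":0,"ty":0,"tz":0.11,"rx":0,"ry":0,"rz":0,"claw":0.0},
    {"tx":0,"ty":0.02,"tz":0.15,"rx":0,"ry":0,"rz":0,"claw":0.0},
    {"tx":0.01,"ty":0.06,"tz":0.18,"rx":0,"ry":0,"rz":0.3,"claw":0.0},
    {"tx":0.02,"ty":0.1,"tz":0.21,"rx":0,"ry":0,"rz":0.8,"claw":0.0},
    {"tx":0.03,"ty":0.14,"tz":0.22,"rx":0,"ry":0,"rz":1.2,"claw":0.0},
    {"tx":0.04,"ty":0.18,"tz":0.22,"rx":0,"ry":0,"rz":1.78,"claw":0.0},
    {"tx":0.04,"ty":0.2,"tz":0.22,"rx":0,"ry":0,"rz":1.78,"claw":0.0},
    {"tx":0.04,"ty":0.2,"tz":0.22,"rx":0,"ry":0,"rz":1.78,"claw":0.0},
    {"tx":0.04,"ty":0.2,"tz":0.22,"rx":0,"ry":0,"rz":1.78,"claw":0.0}
  ]
}}

```text
clock: 4.1
eef_pos: [494.2, -125.6, 235.5]
tool_rot: [3.141, 0.001, 0.101]
force: [0.7, -0.4, -3.3]
width: 15.4
```

Run:
```python
from m import *
im,c=snap('wrist','w3.png'); s=read_state(); print(s['eef_pos'],s['tool_rot'],s['force'],s['width'],c['origin'],c['attitude'])
for col,z in(('blue',104),('orange',129),('green',90)):
  for s,ce,m in blobs(im,col,30): print(col,s,ce.round(1),onz(c,*ce,z).round(1))
```

```text
[ 494.20849373 -126.66074425  235.44396121] [3.14089755e+00 6.85256114e-04 9.92695567e-02] [-0.57899177 -0.51389681 -2.98057124] 15.101333923732048 [ 564.57745789 -118.7071534   378.90384283] [-2.86459915e-01 -1.24253829e-05 -1.46898243e+00]
blue [ 95  70  35   8 279] [112.1  73.5] [576.7   1.6 104. ]
blue [ 255  239   46  128 5446] [277.3 303. ] [ 404.8 -134.9  104. ]
orange [   0   17  174  136 9529] [65.3 91. ] [561.6  21.7 129. ]
```

View pics/w3.png

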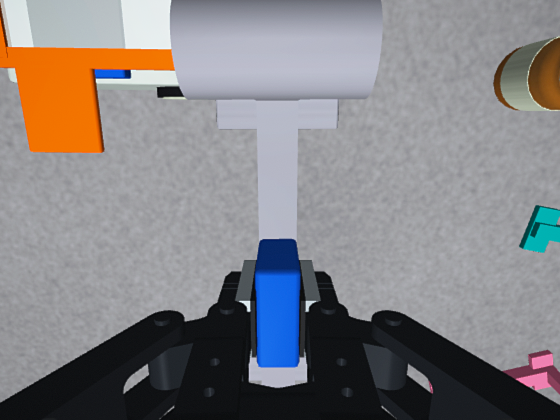

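The picture shows the prop straight in the hand. The tab's front corners are at (30,152) and (104,152), the handle top's front edge at (277,240) and the cover's front edge along row 69.

Run:
```python
from m import *
im=cv2.imread('pics/w3.png')[:,:,::-1].copy(); c=calibration('wrist'); s=read_state()
m=mask(im,'orange'); 
for r in (85,110,135): x=np.flatnonzero(m[r,:170]); print('row',r,x.min(),x.max())
for col in(40,60,90): y=np.flatnonzero(m[:,col]); print('col',col,y.min(),y.max())
for col in(140,150,165): y=np.flatnonzero(m[:,col]); print('col',col,y.min(),y.max())
for p,z in(((30,152.5),132),((104.5,152.5),132),((94,70),132),((165,70),132),((130.5,78),104),((130.5,70),104)): print(p,onz(c,*p,z).round(1))
T=s['eef_pos']; u=np.array([np.cos(.0993),np.sin(.0993)])
p=onz(c,277.5,240,T[2]+16.2+15); print('handle front rel tcp along x',(p-T)[:2]@u,(p-T)[:2]@[-u[1],u[0]])
for p,z in(((238,129),T[2]-16.8+8),((317,129),T[2]-16.8+8)): print('foot rear edge',(onz(c,*p,z)-T)[:2]@u, 'expect 65+d')
```

```text
row 85 18 94
row 110 23 97
row 135 27 100
col 40 48 151
col 60 48 151
col 90 48 152
col 140 49 69
col 150 49 69
col 165 50 69
(30, 152.5) [519.3  45.4 132. ]
(104.5, 152.5) [524.4  -5.2 132. ]
(94, 70) [ 5.767e+02 -4.000e-01  1.320e+02]
(165, 70) [581.2 -45.7 132. ]
(130.5, 78) [575.3 -12.7 104. ]
(130.5, 70) [580.7 -12.8 104. ]
handle front rel tcp along x 28.788831404883652 -0.25504374691853915
foot rear edge 62.726685924280986 expect 65+d
foot rear edge 62.747070505844526 expect 65+d
```

Call:
{"api": "apply_moves", "payload": {
  "increments": [
    {"tx":-0.02,"ty":0.035,"tz":0.0,"rx":0,"ry":0,"rz":0,"claw":0.0},
    {"tx":-0.05,"ty":0.07,"tz":-0.02,"rx":0,"ry":0,"rz":0,"claw":0.0},
    {"tx":-0.075,"ty":0.105,"tz":-0.04,"rx":0,"ry":0,"rz":0,"claw":0.0},
    {"tx":-0.075,"ty":0.1355,"tz":-0.07,"rx":0,"ry":0,"rz":0,"claw":0.0},
    {"tx":-0.075,"ty":0.1355,"tz":-0.11,"rx":0,"ry":0,"rz":0,"claw":0.0},
    {"tx":-0.075,"ty":0.1355,"tz":-0.15,"rx":0,"ry":0,"rz":0,"claw":0.0},
    {"tx":-0.075,"ty":0.1355,"tz":-0.18,"rx":0,"ry":0,"rz":0,"claw":0.0},
    {"tx":-0.075,"ty":0.1355,"tz":-0.2,"rx":0,"ry":0,"rz":0,"claw":0.0},
    {"tx":-0.075,"ty":0.1355,"tz":-0.21,"rx":0,"ry":0,"rz":0,"claw":0.0},
    {"tx":-0.075,"ty":0.1355,"tz":-0.21,"rx":0,"ry":0,"rz":0,"claw":0.0},
    {"tx":-0.075,"ty":0.1355,"tz":-0.21,"rx":0,"ry":0,"rz":0,"claw":0.0}
  ]
}}

```text
clock: 5.25
eef_pos: [420.6, 7.8, 24.7]
tool_rot: [3.141, -0.001, 0.096]
force: [1.0, -0.1, -4.1]
width: 15.1
```

```bash
cat >> m.py <<'E'
HX,HY,PS=742.5,41.0,0.1
def tcp(th,s,D=80.):
    X=-s*np.cos(th)-8*np.sin(th)-D; Z=s*np.sin(th)-8*np.cos(th)+46.8
    return np.array([HX+X*np.cos(PS),HY+X*np.sin(PS),Z])
def inX(p): d=np.array(p)[:2]-[HX,HY]; return d@[np.cos(PS),np.sin(PS)], d@[-np.sin(PS),np.cos(PS)]
E
python3 - <<'E'
from m import *
s=read_state(); T=s['eef_pos']; print(T,s['tool_rot'],s['force'],inX(T))
snap('side','s1.png'); snap('scene','sc1.png')
c=calibration('side')
for th,ss in [(0,208),(.05,208),(.15,208),(.25,208),(.35,208),(.45,208),(.55,208),(.65,208),(.75,208),(.85,208),(.95,208),(1.05,208),(1.15,205),(1.22,202),(1.29,198),(1.34,194),(1.38,190)]: print(th,ss,(tcp(th,ss)-T).round(1), tcp(th,ss).round(0))
E
```

```text
[420.59735242   7.76170909  24.73728275] [ 3.14064792e+00 -7.54961034e-04  9.64955345e-02] [ 1.00611717 -0.14675158 -4.10447447] (np.float64(-323.612767303995), np.float64(-0.9355967692187122))
0 208 [35.3  4.5 14.1] [456.  12.  39.]
0.05 208 [35.2  4.5 24.5] [456.  12.  49.]
0.15 208 [36.5  4.6 45.2] [457.  12.  70.]
0.25 208 [39.8  4.9 65.8] [460.  13.  91.]
0.35 208 [45.2  5.5 85.9] [466.  13. 111.]
0.45 208 [ 52.5   6.2 105.3] [473.  14. 130.]
0.55 208 [ 61.7   7.1 124. ] [482.  15. 149.]
0.65 208 [ 72.7   8.2 141.6] [493.  16. 166.]
0.75 208 [ 85.4   9.5 158. ] [506.  17. 183.]
0.85 208 [ 99.7  10.9 173. ] [520.  19. 198.]
0.95 208 [115.4  12.5 186.6] [536.  20. 211.]
1.05 208 [132.4  14.2 198.5] [553.  22. 223.]
1.15 205 [151.7  16.2 205.9] [572.  24. 231.]
1.22 202 [165.8  17.6 209. ] [586.  25. 234.]
1.29 198 [180.1  19.  210.1] [601.  27. 235.]
1.34 194 [190.4  20.  209.1] [611.  28. 234.]
1.38 190 [198.6  20.9 207.1] [619.  29. 232.]
```

View pics/s1.png

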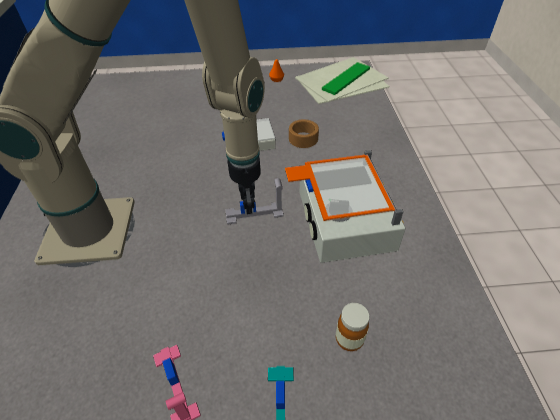

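The prop is held level with its post just in front of the tab, and nothing is touched. Now I go under the tab and lift.

Call:
{"api": "apply_moves", "payload": {
  "increments": [
    {"tx":0.02,"ty":0.003,"tz":0.0,"rx":0,"ry":0,"rz":0,"claw":0.0},
    {"tx":0.035,"ty":0.0045,"tz":0.0,"rx":0,"ry":0,"rz":0,"claw":0.0},
    {"tx":0.035,"ty":0.0045,"tz":0.004,"rx":0,"ry":0,"rz":0,"claw":0.0},
    {"tx":0.035,"ty":0.0045,"tz":0.009,"rx":0,"ry":0,"rz":0,"claw":0.0},
    {"tx":0.035,"ty":0.0045,"tz":0.014,"rx":0,"ry":0,"rz":0,"claw":0.0},
    {"tx":0.035,"ty":0.0045,"tz":0.02,"rx":0,"ry":0,"rz":0,"claw":0.0},
    {"tx":0.0355,"ty":0.0045,"tz":0.029,"rx":0,"ry":0,"rz":0,"claw":0.0},
    {"tx":0.036,"ty":0.0045,"tz":0.037,"rx":0,"ry":0,"rz":0,"claw":0.0},
    {"tx":0.0365,"ty":0.0046,"tz":0.045,"rx":0,"ry":0,"rz":0,"claw":0.0},
    {"tx":0.038,"ty":0.0048,"tz":0.055,"rx":0,"ry":0,"rz":0,"claw":0.0},
    {"tx":0.0398,"ty":0.005,"tz":0.0658,"rx":0,"ry":0,"rz":0,"claw":0.0}
  ]
}}

```text
clock: 6.45
eef_pos: [459.9, 14.8, 92.0]
tool_rot: [-3.141, -0.0, 0.1]
force: [-0.0, 0.3, -5.6]
width: 14.8
```

Run:
```python
from m import *
s=read_state(); print(s['eef_pos'],tcp(.25,208),s['force'],s['torque'])
im,c=snap('side','s2.png')
m=mask(im,'orange'); m[:, :270]=0; m[:140]=0;m[260:]=0
y,x=np.nonzero(m); print(x.min(),x.max(),y.min(),y.max())
```

```text
[459.85584886  14.77027465  92.02098247] [460.40336878  12.69592701  90.50872415] [-0.01476392  0.31989445 -5.58862901] [-0.01623307  0.14246908  0.00996672]
288 394 149 209
```

Call:
{"api": "apply_moves", "payload": {
  "increments": [
    {"tx":0.0025,"ty":0.0003,"tz":0.01,"rx":0,"ry":0,"rz":0,"claw":0.0},
    {"tx":0.0054,"ty":0.0006,"tz":0.02,"rx":0,"ry":0,"rz":0,"claw":0.0},
    {"tx":0.0127,"ty":0.0013,"tz":0.0395,"rx":0,"ry":0,"rz":0,"claw":0.0},
    {"tx":0.0219,"ty":0.0022,"tz":0.0582,"rx":0,"ry":0,"rz":0,"claw":0.0},
    {"tx":0.0329,"ty":0.0033,"tz":0.0758,"rx":0,"ry":0,"rz":0,"claw":0.0},
    {"tx":0.0456,"ty":0.0046,"tz":0.0922,"rx":0,"ry":0,"rz":0,"claw":0.0},
    {"tx":0.0599,"ty":0.006,"tz":0.1072,"rx":0,"ry":0,"rz":0,"claw":0.0},
    {"tx":0.0756,"ty":0.0076,"tz":0.1208,"rx":0,"ry":0,"rz":0,"claw":0.0},
    {"tx":0.0926,"ty":0.0093,"tz":0.1327,"rx":0,"ry":0,"rz":0,"claw":0.0},
    {"tx":0.0926,"ty":0.0093,"tz":0.1327,"rx":0,"ry":0,"rz":0,"claw":0.0}
  ]
}}

```text
clock: 7.5
eef_pos: [555.1, 24.7, 225.7]
tool_rot: [-3.14, -0.005, 0.099]
force: [-0.6, 1.0, -4.0]
width: 15.3
```

Run:
```python
from m import *
s=read_state(); T=s['eef_pos']; print(T,tcp(1.05,208),s['force'],s['torque'],s['tool_rot'])
im,c=snap('side','s3.png')
for th,ss in [(1.15,205),(1.22,200),(1.28,192),(1.33,180),(1.37,165),(1.40,150)]: print(th,ss,(tcp(th,ss)-T).round(1), tcp(th,ss).round(0))
```

```text
[555.09455344  24.72417282 225.73645636] [553.01721384  21.98830678 223.24346254] [-0.56489792  1.03909009 -3.9848799 ] [ 0.00054189  0.21941306 -0.01405062] [-3.14022962 -0.00513378  0.09947453]
1.15 205 [17.2 -0.8  4.9] [572.  24. 231.]
1.22 200 [31.9  0.7  6.1] [587.  25. 232.]
1.28 192 [45.4  2.   2.7] [600.  27. 228.]
1.33 180 [57.4  3.2 -6. ] [612.  28. 220.]
1.37 165 [ 67.3   4.2 -18.8] [622.  29. 207.]
1.4 150 [ 74.6   5.  -32.5] [630.  30. 193.]
```

View pics/s3.png

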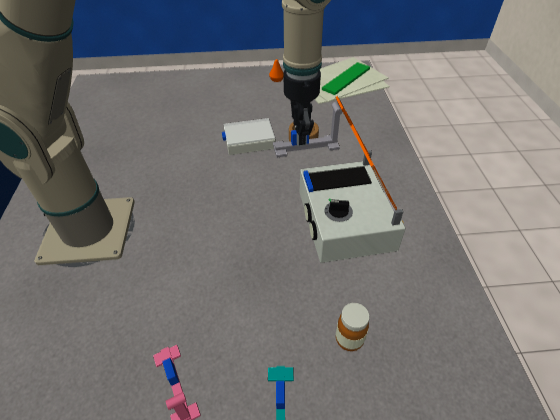

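The cover is well up on the bar at about 1.05 rad. The ledge (308,181), the pad (340,180) and the knob (339,207) are now visible, so I measure the pad, ledge and knob in both fixed views.

Run:
```python
from m import *
snap('scene','sc3.png')
I={n:cv2.imread(f'pics/{f}.png')[:,:,::-1].copy() for n,f in(('side','s3'),('scene','sc3'))}
out=[]
for n,(x0,y0,x1,y1) in {'side':(290,150,410,240),'scene':(275,195,395,285)}.items():
    c=calibration(n); im=I[n]; g=im.max(2); roi=np.zeros_like(g); roi[y0:y1,x0:x1]=1
    m=((g<45)&(roi>0)).astype(np.uint8); k,l,s,ce=cv2.connectedComponentsWithStats(m)
    for i in range(1,k):
        if s[i][4]>60:
            r=cv2.minAreaRect(np.argwhere(l==i)[:,::-1].astype(np.float32)); q=cv2.approxPolyDP(max(cv2.findContours((l==i).astype(np.uint8),0,2)[0],key=cv2.contourArea),2.5,True)[:,0]
            print(n,'dark',s[i],ce[i].round(1)); 
            for p in q: print('    ',p,inX(onz(c,*p,95)), onz(c,*p,95).round(0))
    for s,ce,mm in blobs(im,'blue',20):
        if x0<ce[0]<x1 and y0<ce[1]<y1:
            q=cv2.minAreaRect(np.argwhere(mm)[:,::-1].astype(np.float32)); print(n,'ledge',ce,[np.round(inX(onz(c,*p,104)),1) for p in cv2.boxPoints(q)])
    out.append(cv2.resize(im[y0:y1,x0:x1],(400,300)if 0 else None,fx=3.33,fy=3.33,interpolation=2))
cv2.imwrite('pics/c3.png',np.hstack(out)[:,:,::-1])
```

```text
side dark [309 167  62  24 986] [339.2 178.4]
     [370 183] (np.float64(-9.42887967728805), np.float64(-33.26846950459775)) [736.   7.  95.]
     [363 167] (np.float64(-6.846718276577873), np.float64(29.747732582309332)) [733.  70.  95.]
     [309 174] (np.float64(-154.37514806488818), np.float64(30.73598528359392)) [586.  56.  95.]
     [314 190] (np.float64(-155.99870367571123), np.float64(-30.344108485607812)) [590.  -5.  95.]
side dark [329 201  20  17 285] [338.9 208.7]
     [330 202] (np.float64(-127.78796032939984), np.float64(-78.88918607593905)) [623. -50.  95.]
     [329 212] (np.float64(-139.02210819132412), np.float64(-110.59738851375964)) [615. -83.  95.]
     [342 217] (np.float64(-113.23954990866754), np.float64(-132.0726417892844)) [ 643. -102.   95.]
     [347 214] (np.float64(-98.85051988275107), np.float64(-125.14208746311)) [657. -93.  95.]
     [347 201] (np.float64(-86.08401963452918), np.float64(-83.67769782103613)) [665. -51.  95.]
side dark [305 204  12  36 121] [311.4 221.4]
     [305 204] (np.float64(-189.2274152208576), np.float64(-73.62657518665375)) [56
[... 875 characters left out ...]
4903)) [595.  -1.  95.]
     [319 230] (np.float64(-116.15114617420483), np.float64(-26.91023373746356)) [630.   3.  95.]
scene dark [300 242  17  15 189] [307.4 249.7]
     [302 242] (np.float64(-139.25406551208022), np.float64(-87.52252016561889)) [613. -60.  95.]
     [300 253] (np.float64(-128.33394544347883), np.float64(-125.15866166665252)) [627. -96.  95.]
     [314 255] (np.float64(-93.54409619858113), np.float64(-115.53390779620794)) [661. -83.  95.]
     [315 247] (np.float64(-101.93674093448269), np.float64(-88.78925548203686)) [650. -58.  95.]
scene ledge [307.38947368 217.28421053] [array([-167.6,  -36.2]), array([-166.6,   33.2]), array([-152.,   28.]), array([-153.5,  -40.9])]
```

View pics/c3.png

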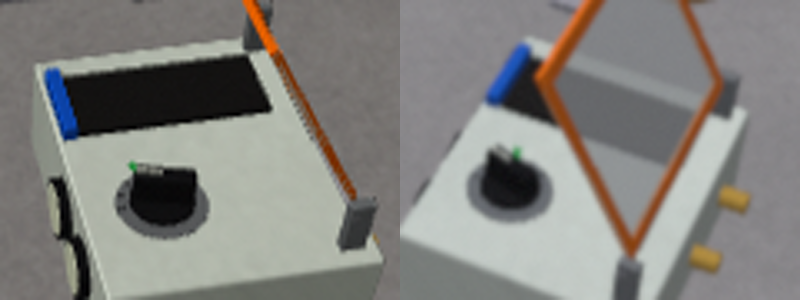

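Both views agree with my unit frame in x to a few mm (the side view matches the ledge within 1 mm), and y is about 3 mm off. The cover still rests on the bar, so I carry on lifting while sliding the bar down the cover.

Call:
{"api": "apply_moves", "payload": {
  "increments": [
    {"tx":0.009,"ty":-0.002,"tz":0.003,"rx":0,"ry":0,"rz":0,"claw":0.0},
    {"tx":0.0172,"ty":-0.0038,"tz":0.0049,"rx":0,"ry":0,"rz":0,"claw":0.0},
    {"tx":0.025,"ty":-0.003,"tz":0.006,"rx":0,"ry":0,"rz":0,"claw":0.0},
    {"tx":0.0319,"ty":-0.0023,"tz":0.0061,"rx":0,"ry":0,"rz":0,"claw":0.0},
    {"tx":0.039,"ty":-0.0016,"tz":0.005,"rx":0,"ry":0,"rz":0,"claw":0.0},
    {"tx":0.0454,"ty":-0.001,"tz":0.0027,"rx":0,"ry":0,"rz":0,"claw":0.0},
    {"tx":0.0515,"ty":-0.0004,"tz":-0.001,"rx":0,"ry":0,"rz":0,"claw":0.0},
    {"tx":0.0574,"ty":0.0002,"tz":-0.006,"rx":0,"ry":0,"rz":0,"claw":0.0},
    {"tx":0.0625,"ty":0.0007,"tz":-0.012,"rx":0,"ry":0,"rz":0,"claw":0.0},
    {"tx":0.0673,"ty":0.0012,"tz":-0.0188,"rx":0,"ry":0,"rz":0,"claw":0.0},
    {"tx":0.0673,"ty":0.0012,"tz":-0.0188,"rx":0,"ry":0,"rz":0,"claw":0.0}
  ]
}}

```text
clock: 8.7
eef_pos: [619.4, 25.1, 203.5]
tool_rot: [-3.141, 0.002, 0.1]
force: [-1.1, -0.3, -4.8]
width: 15.2
```

Run:
```python
from m import *
s=read_state(); T=s['eef_pos']; print(T,inX(T),s['force'],s['torque'],s['tool_rot'])
for th,ss in [(1.40,150),(1.4,140),(1.4,130),(1.4,120),(1.4,110),(1.4,105),(1.4,100)]: print(th,ss,(tcp(th,ss)-T).round(1), tcp(th,ss).round(0))
```

```text
[619.40170037  25.05529938 203.49058481] (np.float64(-124.07513481044818), np.float64(-3.575719694512923)) [-1.13778946 -0.26464876 -4.76602987] [-0.03045534  0.30777633 -0.00829131] [-3.14133609e+00  1.92994547e-03  1.00075039e-01]
1.4 150 [ 10.3   4.6 -10.2] [630.  30. 193.]
1.4 140 [ 12.    4.8 -20.1] [631.  30. 183.]
1.4 130 [ 13.7   5.  -29.9] [633.  30. 174.]
1.4 120 [ 15.4   5.1 -39.8] [635.  30. 164.]
1.4 110 [ 17.1   5.3 -49.7] [636.  30. 154.]
1.4 105 [ 17.9   5.4 -54.6] [637.  30. 149.]
1.4 100 [ 18.7   5.5 -59.5] [638.  31. 144.]
```

Call:
{"api": "apply_moves", "payload": {
  "increments": [
    {"tx":0.005,"ty":0.001,"tz":-0.005,"rx":0,"ry":0,"rz":0,"claw":0.0},
    {"tx":0.0095,"ty":0.002,"tz":-0.01,"rx":0,"ry":0,"rz":0,"claw":0.0},
    {"tx":0.012,"ty":0.003,"tz":-0.02,"rx":0,"ry":0,"rz":0,"claw":0.0},
    {"tx":0.0137,"ty":0.003,"tz":-0.03,"rx":0,"ry":0,"rz":0,"claw":0.0},
    {"tx":0.0154,"ty":0.003,"tz":-0.04,"rx":0,"ry":0,"rz":0,"claw":0.0},
    {"tx":0.0171,"ty":0.003,"tz":-0.05,"rx":0,"ry":0,"rz":0,"claw":0.0},
    {"tx":0.0187,"ty":0.003,"tz":-0.06,"rx":0,"ry":0,"rz":0,"claw":0.0},
    {"tx":0.0195,"ty":0.003,"tz":-0.066,"rx":0,"ry":0,"rz":0,"claw":0.0},
    {"tx":0.0195,"ty":0.003,"tz":-0.066,"rx":0,"ry":0,"rz":0,"claw":0.0},
    {"tx":0.0195,"ty":0.003,"tz":-0.066,"rx":0,"ry":0,"rz":0,"claw":0.0}
  ]
}}

```text
clock: 9.7
eef_pos: [638.8, 28.1, 138.8]
tool_rot: [-3.142, 0.001, 0.1]
force: [-0.3, 0.4, -4.5]
width: 14.9
```

Run:
```python
from m import *
s=read_state(); T=s['eef_pos']; print(T,inX(T),s['force'],s['torque'],s['tool_rot'])
im,c=snap('side','s4.png'); im2,c2=snap('scene','sc4.png')
for d,n in((c,'s'),(c2,'c')):
    pass
cv2.imwrite('pics/c4.png',np.hstack([cv2.resize(im[80:230,280:410],None,fx=3,fy=3,interpolation=2),cv2.resize(im2[150:300,270:400],None,fx=3,fy=3,interpolation=2)])[:,:,::-1])
```

```text
[638.81557505  28.11862039 138.75600516] (np.float64(-104.45242683768474), np.float64(-2.4658559754905127)) [-0.3271047   0.35136785 -4.48543418] [ 0.00969717  0.31983037 -0.02112164] [-3.14154187e+00  7.31203700e-04  1.00009344e-01]
```

View pics/c4.png

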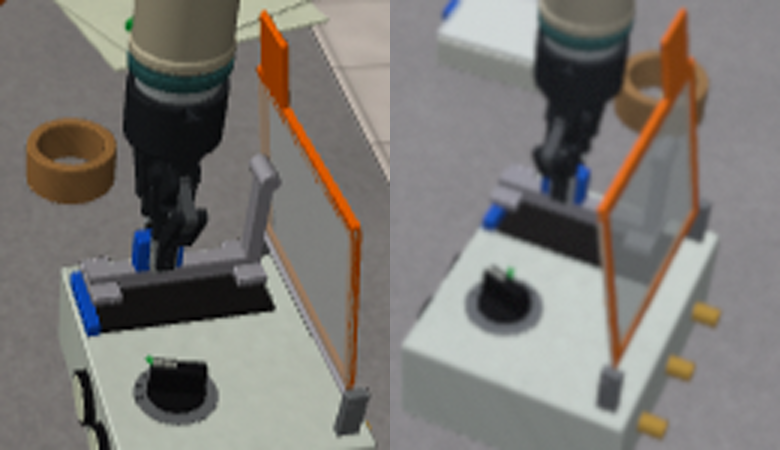

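Prop level, bar behind the upright cover, tail foot just above the ledge; all as planned. Next I go 11 mm lower and feel for the hinge stop in small steps, to fix x exactly.

Call:
{"api": "apply_moves", "payload": {
  "increments": [
    {"tx":0.001,"ty":0.0,"tz":-0.004,"rx":0,"ry":0,"rz":0,"claw":0.0},
    {"tx":0.002,"ty":0.0,"tz":-0.008,"rx":0,"ry":0,"rz":0,"claw":0.0},
    {"tx":0.003,"ty":0.0,"tz":-0.011,"rx":0,"ry":0,"rz":0,"claw":0.0},
    {"tx":0.003,"ty":0.0,"tz":-0.011,"rx":0,"ry":0,"rz":0,"claw":0.0},
    {"tx":0.003,"ty":0.0,"tz":-0.011,"rx":0,"ry":0,"rz":0,"claw":0.0}
  ]
}}

```text
clock: 10.3
eef_pos: [641.8, 28.0, 127.7]
tool_rot: [3.142, 0.001, 0.1]
force: [-1.0, 0.2, -4.3]
width: 15.2
```

Call:
{"api": "apply_moves", "payload": {
  "increments": [
    {"tx":0.001,"ty":0.0001,"tz":0,"rx":0,"ry":0,"rz":0,"claw":0.0},
    {"tx":0.0015,"ty":0.0001,"tz":0,"rx":0,"ry":0,"rz":0,"claw":0.0},
    {"tx":0.0015,"ty":0.0001,"tz":0,"rx":0,"ry":0,"rz":0,"claw":0.0}
  ]
}}

```text
clock: 10.6
eef_pos: [643.7, 28.3, 128.0]
tool_rot: [-3.142, -0.0, 0.1]
force: [-1.6, -0.5, -4.1]
width: 14.9
```

Call:
{"api": "apply_moves", "payload": {
  "increments": [
    {"tx":0.001,"ty":0.0001,"tz":0,"rx":0,"ry":0,"rz":0,"claw":0.0},
    {"tx":0.001,"ty":0.0001,"tz":0,"rx":0,"ry":0,"rz":0,"claw":0.0},
    {"tx":0.001,"ty":0.0001,"tz":0,"rx":0,"ry":0,"rz":0,"claw":0.0}
  ]
}}

```text
clock: 10.9
eef_pos: [644.7, 28.3, 128.1]
tool_rot: [-3.142, -0.0, 0.1]
force: [-1.6, -0.0, -3.9]
width: 15.1
```

Call:
{"api": "apply_moves", "payload": {
  "increments": [
    {"tx":0.0005,"ty":0.0001,"tz":0,"rx":0,"ry":0,"rz":0,"claw":0.0},
    {"tx":0.001,"ty":0.0001,"tz":0,"rx":0,"ry":0,"rz":0,"claw":0.0},
    {"tx":0.001,"ty":0.0001,"tz":0,"rx":0,"ry":0,"rz":0,"claw":0.0}
  ]
}}

```text
clock: 11.2
eef_pos: [645.8, 28.4, 128.1]
tool_rot: [3.142, -0.0, 0.1]
force: [-2.0, 0.9, -2.9]
width: 14.7
```

Call:
{"api": "apply_moves", "payload": {
  "increments": [
    {"tx":0.0005,"ty":0.0001,"tz":0,"rx":0,"ry":0,"rz":0,"claw":0.0},
    {"tx":0.001,"ty":0.0001,"tz":0,"rx":0,"ry":0,"rz":0,"claw":0.0},
    {"tx":0.001,"ty":0.0001,"tz":0,"rx":0,"ry":0,"rz":0,"claw":0.0}
  ]
}}

```text
clock: 11.5
eef_pos: [646.8, 28.6, 128.1]
tool_rot: [-3.142, -0.0, 0.1]
force: [-1.6, -1.4, -2.6]
width: 15.3
```

Call:
{"api": "apply_moves", "payload": {
  "increments": [
    {"tx":0.0005,"ty":0.0001,"tz":0,"rx":0,"ry":0,"rz":0,"claw":0.0},
    {"tx":0.001,"ty":0.0001,"tz":0,"rx":0,"ry":0,"rz":0,"claw":0.0},
    {"tx":0.001,"ty":0.0001,"tz":0,"rx":0,"ry":0,"rz":0,"claw":0.0}
  ]
}}

```text
clock: 11.8
eef_pos: [647.7, 28.7, 128.0]
tool_rot: [-3.141, -0.0, 0.1]
force: [-1.4, -0.5, -3.2]
width: 15.0
```

Call:
{"api": "apply_moves", "payload": {
  "increments": [
    {"tx":0.0005,"ty":0.0001,"tz":0,"rx":0,"ry":0,"rz":0,"claw":0.0},
    {"tx":0.001,"ty":0.0001,"tz":0,"rx":0,"ry":0,"rz":0,"claw":0.0},
    {"tx":0.001,"ty":0.0001,"tz":0,"rx":0,"ry":0,"rz":0,"claw":0.0}
  ]
}}

```text
clock: 12.1
eef_pos: [648.3, 28.8, 128.0]
tool_rot: [3.142, 0.001, 0.1]
force: [-2.3, -0.7, -1.9]
width: 15.2
```

Call:
{"api": "apply_moves", "payload": {
  "increments": [
    {"tx":0.0005,"ty":0.0,"tz":0,"rx":0,"ry":0,"rz":0,"claw":0.0},
    {"tx":0.001,"ty":0.0001,"tz":0,"rx":0,"ry":0,"rz":0,"claw":0.0},
    {"tx":0.001,"ty":0.0001,"tz":0,"rx":0,"ry":0,"rz":0,"claw":0.0}
  ]
}}

```text
clock: 12.4
eef_pos: [648.7, 28.8, 127.8]
tool_rot: [3.141, 0.002, 0.1]
force: [-6.0, -0.3, -2.0]
width: 15.2
```

Run:
```python
from m import *
s=read_state(); T=s['eef_pos']; print(T,inX(T),s['force'],s['torque'],s['tool_rot'])
```

```text
[648.74318573  28.75596356 127.81465238] (np.float64(-94.51078470890661), np.float64(-2.8228041505442416)) [-6.0469511  -0.31346329 -1.9580278 ] [-0.08280908  0.69735532 -0.06970042] [3.14136621e+00 1.78062709e-03 1.00089569e-01]
```

Call:
{"api": "apply_moves", "payload": {
  "increments": [
    {"tx":-0.001,"ty":0.0,"tz":0,"rx":0,"ry":0,"rz":0,"claw":0.0},
    {"tx":-0.002,"ty":0.0,"tz":-0.001,"rx":0,"ry":0,"rz":0,"claw":0.0},
    {"tx":-0.002,"ty":0.0,"tz":-0.003,"rx":0,"ry":0,"rz":0,"claw":0.0},
    {"tx":-0.002,"ty":0.0,"tz":-0.005,"rx":0,"ry":0,"rz":0,"claw":0.0},
    {"tx":-0.002,"ty":0.0,"tz":-0.005,"rx":0,"ry":0,"rz":0,"claw":0.0},
    {"tx":-0.002,"ty":0.0,"tz":-0.005,"rx":0,"ry":0,"rz":0,"claw":0.0}
  ]
}}

```text
clock: 13.0
eef_pos: [647.5, 28.8, 122.7]
tool_rot: [-3.142, 0.0, 0.1]
force: [-1.1, -0.7, -4.9]
width: 15.0
```

Call:
{"api": "apply_moves", "payload": {
  "increments": [
    {"tx":0.0004,"ty":0.0,"tz":-0.001,"rx":0,"ry":0,"rz":0,"claw":0.0},
    {"tx":0.0004,"ty":0.0,"tz":-0.0025,"rx":0,"ry":0,"rz":0,"claw":0.0},
    {"tx":0.0004,"ty":0.0,"tz":-0.004,"rx":0,"ry":0,"rz":0,"claw":0.0},
    {"tx":0.0004,"ty":0.0,"tz":-0.005,"rx":0,"ry":0,"rz":0,"claw":0.0},
    {"tx":0.0004,"ty":0.0,"tz":-0.005,"rx":0,"ry":0,"rz":0,"claw":0.0}
  ]
}}

```text
clock: 13.5
eef_pos: [647.8, 28.8, 117.8]
tool_rot: [3.142, 0.0, 0.1]
force: [-1.7, -0.6, -2.6]
width: 15.3
```

Call:
{"api": "apply_moves", "payload": {
  "increments": [
    {"tx":0.0,"ty":0.0,"tz":-0.0005,"rx":0,"ry":0,"rz":0,"claw":0.0},
    {"tx":0.0,"ty":0.0,"tz":-0.001,"rx":0,"ry":0,"rz":0,"claw":0.0},
    {"tx":0.0,"ty":0.0,"tz":-0.0015,"rx":0,"ry":0,"rz":0,"claw":0.0},
    {"tx":0.0,"ty":0.0,"tz":-0.0015,"rx":0,"ry":0,"rz":0,"claw":0.0}
  ]
}}

```text
clock: 13.9
eef_pos: [648.0, 28.8, 116.5]
tool_rot: [3.142, -0.0, 0.1]
force: [-1.8, -0.6, -3.3]
width: 15.0
```

Call:
{"api": "apply_moves", "payload": {
  "increments": [
    {"tx":0.0,"ty":0.0,"tz":-0.0005,"rx":0,"ry":0,"rz":0,"claw":0.0},
    {"tx":0.0,"ty":0.0,"tz":-0.001,"rx":0,"ry":0,"rz":0,"claw":0.0},
    {"tx":0.0,"ty":0.0,"tz":-0.0015,"rx":0,"ry":0,"rz":0,"claw":0.0},
    {"tx":0.0,"ty":0.0,"tz":-0.0015,"rx":0,"ry":0,"rz":0,"claw":0.0}
  ]
}}

```text
clock: 14.3
eef_pos: [647.9, 28.8, 114.9]
tool_rot: [3.142, 0.0, 0.1]
force: [-1.8, -0.3, -2.9]
width: 15.2
```

Call:
{"api": "apply_moves", "payload": {
  "increments": [
    {"tx":0.0,"ty":0.0,"tz":-0.0005,"rx":0,"ry":0,"rz":0,"claw":0.0},
    {"tx":0.0,"ty":0.0,"tz":-0.001,"rx":0,"ry":0,"rz":0,"claw":0.0},
    {"tx":0.0,"ty":0.0,"tz":-0.001,"rx":0,"ry":0,"rz":0,"claw":0.0}
  ]
}}

```text
clock: 14.6
eef_pos: [648.0, 28.8, 113.9]
tool_rot: [3.142, 0.0, 0.1]
force: [-1.4, -0.6, -2.9]
width: 14.9
```

Call:
{"api": "apply_moves", "payload": {
  "increments": [
    {"tx":0.0,"ty":0.0,"tz":-0.0005,"rx":0,"ry":0,"rz":0,"claw":0.0},
    {"tx":0.0,"ty":0.0,"tz":-0.001,"rx":0,"ry":0,"rz":0,"claw":0.0},
    {"tx":0.0,"ty":0.0,"tz":-0.001,"rx":0,"ry":0,"rz":0,"claw":0.0}
  ]
}}

```text
clock: 14.9
eef_pos: [648.0, 28.8, 112.9]
tool_rot: [-3.142, -0.0, 0.1]
force: [-1.8, -0.3, -3.0]
width: 15.5
```

Call:
{"api": "apply_moves", "payload": {
  "increments": [
    {"tx":0.0,"ty":0.0,"tz":-0.0005,"rx":0,"ry":0,"rz":0,"claw":0.0},
    {"tx":0.0,"ty":0.0,"tz":-0.001,"rx":0,"ry":0,"rz":0,"claw":0.0},
    {"tx":0.0,"ty":0.0,"tz":-0.001,"rx":0,"ry":0,"rz":0,"claw":0.0}
  ]
}}

```text
clock: 15.2
eef_pos: [648.0, 28.8, 112.8]
tool_rot: [3.141, -0.0, 0.1]
force: [-4.0, -1.7, 4.0]
width: 15.5
```

Call:
{"api": "apply_moves", "payload": {
  "increments": [
    {"tx":0.0,"ty":0.0,"tz":-0.0005,"rx":0,"ry":0,"rz":0,"claw":0.0},
    {"tx":0.0,"ty":0.0,"tz":-0.001,"rx":0,"ry":0,"rz":0,"claw":0.0},
    {"tx":0.0,"ty":0.0,"tz":-0.001,"rx":0,"ry":0,"rz":0,"claw":0.0}
  ]
}}

```text
clock: 15.5
eef_pos: [648.1, 28.8, 112.8]
tool_rot: [3.141, -0.001, 0.1]
force: [-6.7, -1.5, 12.0]
width: 15.1
```

The feet bear on the pad at TCP z = 112.8 (pad about 6 mm), with about 15 N pressing. I hold briefly, ease off, check and open.

Call:
{"api": "apply_moves", "payload": {
  "increments": [
    {"tx":0.0,"ty":0.0,"tz":0,"rx":0,"ry":0,"rz":0,"claw":0.0},
    {"tx":0.0,"ty":0.0,"tz":0,"rx":0,"ry":0,"rz":0,"claw":0.0},
    {"tx":0.0,"ty":0.0,"tz":0,"rx":0,"ry":0,"rz":0,"claw":0.0}
  ]
}}

```text
clock: 15.8
eef_pos: [648.0, 28.8, 112.8]
tool_rot: [3.141, -0.001, 0.1]
force: [-5.9, -2.4, 11.3]
width: 15.1
```

Call:
{"api": "apply_moves", "payload": {
  "increments": [
    {"tx":-0.0003,"ty":0.0,"tz":0.0007,"rx":0,"ry":0,"rz":0,"claw":0.0},
    {"tx":-0.0005,"ty":0.0,"tz":0.0014,"rx":0,"ry":0,"rz":0,"claw":0.0},
    {"tx":-0.0005,"ty":0.0,"tz":0.0014,"rx":0,"ry":0,"rz":0,"claw":0.0}
  ]
}}

```text
clock: 16.1
eef_pos: [648.0, 28.9, 112.8]
tool_rot: [3.142, -0.001, 0.1]
force: [-2.2, -0.4, 3.5]
width: 15.1
```

Call:
{"api": "apply_moves", "payload": {
  "increments": [
    {"tx":0,"ty":0,"tz":0,"rx":0,"ry":0,"rz":0,"claw":0.02},
    {"tx":0,"ty":0,"tz":0,"rx":0,"ry":0,"rz":0,"claw":0.03},
    {"tx":0,"ty":0,"tz":0,"rx":0,"ry":0,"rz":0,"claw":0.045},
    {"tx":0,"ty":0,"tz":0,"rx":0,"ry":0,"rz":0,"claw":0.045},
    {"tx":0,"ty":0,"tz":0,"rx":0,"ry":0,"rz":0,"claw":0.045},
    {"tx":0,"ty":0,"tz":0,"rx":0,"ry":0,"rz":0,"claw":0.045},
    {"tx":0,"ty":0,"tz":0,"rx":0,"ry":0,"rz":0,"claw":0.045}
  ]
}}

```text
clock: 16.8
eef_pos: [647.5, 28.8, 112.4]
tool_rot: [-3.142, -0.0, 0.1]
force: [0.2, 0.2, -0.2]
width: 44.9
```

Call:
{"api": "apply_moves", "payload": {
  "increments": [
    {"tx":0,"ty":0,"tz":0.01,"rx":0,"ry":0,"rz":0,"claw":0.045},
    {"tx":-0.003,"ty":0,"tz":0.03,"rx":0,"ry":0,"rz":0,"claw":0.045},
    {"tx":-0.01,"ty":0,"tz":0.06,"rx":0,"ry":0,"rz":0,"claw":0.045},
    {"tx":-0.03,"ty":-0.01,"tz":0.09,"rx":0,"ry":0,"rz":0,"claw":0.045},
    {"tx":-0.05,"ty":-0.04,"tz":0.12,"rx":0,"ry":0,"rz":0,"claw":0.045},
    {"tx":-0.07,"ty":-0.07,"tz":0.12,"rx":0,"ry":0,"rz":0,"claw":0.045},
    {"tx":-0.08,"ty":-0.1,"tz":0.12,"rx":0,"ry":0,"rz":0,"claw":0.045},
    {"tx":-0.08,"ty":-0.11,"tz":0.12,"rx":0,"ry":0,"rz":0,"claw":0.045},
    {"tx":-0.08,"ty":-0.11,"tz":0.12,"rx":0,"ry":0,"rz":0,"claw":0.045},
    {"tx":-0.08,"ty":-0.11,"tz":0.12,"rx":0,"ry":0,"rz":0,"claw":0.045}
  ]
}}

```text
clock: 17.8
eef_pos: [568.2, -79.7, 233.4]
tool_rot: [-3.141, -0.002, 0.101]
force: [-0.7, 1.1, 0.4]
width: 45.1
```

Run:
```python
from m import *
im,c=snap('wrist','w5.png'); s=read_state(); print(s['eef_pos'],s['tool_rot'],s['force'],s['qpos'])
for col,z in(('blue',110),('green',91)):
  for s,ce,m in blobs(im,col,10): print(col,s,ce.round(1),onz(c,*ce,z).round(1),np.round(inX(onz(c,*ce,z)),1))
```

```text
[568.18530074 -79.12666521 233.16404484] [-3.14032794e+00 -1.65029454e-03  1.02113963e-01] [-1.03186416 -0.59010633  0.02359452] [ 0.56523018  0.61230784 -0.75984348  1.72110223  0.48658561  1.00494644
 -1.83999789]
blue [  97   45   51   70 2911] [122.3  79.9] [647.2  37.4 110. ] [-95.2   5.9]
blue [  95  167   94   18 1472] [141.4 176.3] [580.   24.4 110. ] [-163.3   -0.3]
green [228 118  22  12 161] [238.6 123.5] [625.  -43.8  91. ] [-125.3  -72.6]
```

View pics/w5.png

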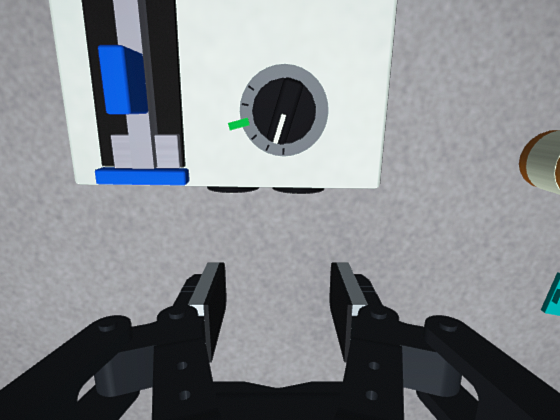

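The prop stands behind the ledge (ledge at (141,176), handle at (122,80)). The knob is at (285,110) with its pointer from (284,115) to (275,142), about 0.25 rad, and the green mark is at (238,123). Next I measure the knob's centre and pointer.

Run:
```python
from m import *
im=cv2.imread('pics/w5.png')[:,:,::-1].copy(); c=calibration('wrist')
g=im.max(2).astype(int); 
disc=((g<170)).astype(np.uint8); disc[:, :225]=0; disc[:,345:]=0; disc[170:]=0; disc[:50]=0
disc[mask(im,'green')>0]=0; disc=cv2.morphologyEx(disc,cv2.MORPH_OPEN,np.ones((5,5)))
k=max(cv2.findContours(disc,0,2)[0],key=cv2.contourArea); e=cv2.fitEllipse(k); print('disc',e,[ (z,onz(c,*e[0],z)[:2].round(1),np.round(inX(onz(c,*e[0],z)),1)) for z in(93,97)])
print('disc width mm',np.linalg.norm(onz(c,e[0][0]-e[1][0]/2,e[0][1],97)-onz(c,e[0][0]+e[1][0]/2,e[0][1],97)))
w=np.zeros_like(g,np.uint8); w[90:150,262:310]=(g[90:150,262:310]>190); 
n,l,s,ce=cv2.connectedComponentsWithStats(w); i=1+np.argmax(s[1:,4]); print(s[i])
P=np.array([onz(c,x,y,123)[:2] for y,x in np.argwhere(l==i)]); mn=P.mean(0); v=np.linalg.svd(P-mn)[2][0]; v=v if v[0]<0 else -v
print('pointer ctr',mn,'dir',v,'knob angle',np.arctan2(v@[-np.sin(PS),np.cos(PS)],-v@[np.cos(PS),np.sin(PS)]),'len',np.ptp((P-mn)@v))
gm=onz(c,238.6,123.5,91)[:2]
for z in(93,97):
    d=gm-onz(c,*e[0],z)[:2]; print('green angle',np.arctan2(d@[-np.sin(PS),np.cos(PS)],-d@[np.cos(PS),np.sin(PS)]))
print('expected knob (nominal hinge)',HX-115*np.cos(PS)+112*np.sin(PS),HY-115*np.sin(PS)-112*np.cos(PS))
h=[b for b in blobs(im,'blue',100) if b[0][1]<100][0];
```

```text
disc ((284.2630615234375, 109.41014099121094), (85.43330383300781, 91.41707611083984), 174.8856201171875) [(93, array([638.9, -77.1]), array([-114.8, -107.1])), (97, array([638.9, -77. ]), array([-114.8, -107.1]))]
disc width mm 63.979527522331104
[273 114  13  30 131]
pointer ctr [625.94937689 -74.40902276] dir [-0.97962421  0.20083924] knob angle 0.3022145374739072 len 19.7980750893336
green angle 1.2794380346353755
green angle 1.2790118161028976
expected knob (nominal hinge) 639.2558636574718 -81.92130942552413
```

Call:
{"api": "apply_moves", "payload": {
  "increments": [
    {"tx":0,"ty":0,"tz":0,"rx":0,"ry":0,"rz":1.6,"claw":0.045},
    {"tx":0,"ty":0,"tz":0,"rx":0,"ry":0,"rz":3.2,"claw":0.045},
    {"tx":0,"ty":0,"tz":0,"rx":0,"ry":0,"rz":4.8,"claw":0.045},
    {"tx":0,"ty":0,"tz":0,"rx":0,"ry":0,"rz":6.4,"claw":0.045},
    {"tx":0,"ty":0,"tz":0,"rx":0,"ry":0,"rz":8.0,"claw":0.045},
    {"tx":0,"ty":0,"tz":0,"rx":0,"ry":0,"rz":9.6,"claw":0.045},
    {"tx":0,"ty":0,"tz":0,"rx":0,"ry":0,"rz":11.2,"claw":0.045},
    {"tx":0,"ty":0,"tz":0,"rx":0,"ry":0,"rz":12.8,"claw":0.045},
    {"tx":0,"ty":0,"tz":0,"rx":0,"ry":0,"rz":14.4,"claw":0.045},
    {"tx":0,"ty":0,"tz":0,"rx":0,"ry":0,"rz":16.0,"claw":0.045},
    {"tx":0,"ty":0,"tz":0,"rx":0,"ry":0,"rz":17.0,"claw":0.045},
    {"tx":0,"ty":0,"tz":0,"rx":0,"ry":0,"rz":17.0,"claw":0.045}
  ]
}}

```text
clock: 19.05
eef_pos: [567.9, -79.2, 232.4]
tool_rot: [3.142, -0.002, 1.586]
force: [0.4, 0.0, 0.1]
width: 44.8
```

Call:
{"api": "apply_moves", "payload": {
  "increments": [
    {"tx":0,"ty":0,"tz":0,"rx":0,"ry":0,"rz":1.6,"claw":0.045},
    {"tx":0,"ty":0,"tz":0,"rx":0,"ry":0,"rz":3.2,"claw":0.045},
    {"tx":0,"ty":0,"tz":0,"rx":0,"ry":0,"rz":4.8,"claw":0.045},
    {"tx":0,"ty":0,"tz":0,"rx":0,"ry":0,"rz":6.4,"claw":0.045},
    {"tx":0,"ty":0,"tz":0,"rx":0,"ry":0,"rz":8.0,"claw":0.045},
    {"tx":0,"ty":0,"tz":0,"rx":0,"ry":0,"rz":9.6,"claw":0.045},
    {"tx":0,"ty":0,"tz":0,"rx":0,"ry":0,"rz":11.2,"claw":0.045},
    {"tx":0,"ty":0,"tz":0,"rx":0,"ry":0,"rz":12.8,"claw":0.045},
    {"tx":0,"ty":0,"tz":0,"rx":0,"ry":0,"rz":14.4,"claw":0.045},
    {"tx":0,"ty":0,"tz":0,"rx":0,"ry":0,"rz":15.5,"claw":0.045},
    {"tx":0,"ty":0,"tz":0,"rx":0,"ry":0,"rz":15.5,"claw":0.045}
  ]
}}

```text
clock: 20.15
eef_pos: [567.7, -80.0, 232.6]
tool_rot: [3.141, 0.0, 2.936]
force: [-0.3, -0.0, 0.7]
width: 44.7
```

Run:
```python
from m import *
s=read_state(); print(s['eef_pos'],s['tool_rot'],s['force'],s['qpos'])
```

```text
[567.74712424 -79.95075704 232.60343296] [3.14102428e+00 7.63925438e-05 2.93601036e+00] [-0.28221972 -0.02338265  0.6813347 ] [ 0.77230182  0.80399155 -1.22519004  1.71617686  0.80491486  1.22137673
  0.70372875]
```

Call:
{"api": "apply_moves", "payload": {
  "increments": [
    {"tx":0.02,"ty":0.001,"tz":0,"rx":0,"ry":0,"rz":0,"claw":0.045},
    {"tx":0.04,"ty":0.002,"tz":0,"rx":0,"ry":0,"rz":0,"claw":0.045},
    {"tx":0.06,"ty":0.0025,"tz":-0.01,"rx":0,"ry":0,"rz":0,"claw":0.045},
    {"tx":0.071,"ty":0.0025,"tz":-0.03,"rx":0,"ry":0,"rz":0,"claw":0.045},
    {"tx":0.071,"ty":0.0025,"tz":-0.05,"rx":0,"ry":0,"rz":0,"claw":0.045},
    {"tx":0.071,"ty":0.0025,"tz":-0.07,"rx":0,"ry":0,"rz":0,"claw":0.045},
    {"tx":0.071,"ty":0.0025,"tz":-0.08,"rx":0,"ry":0,"rz":0,"claw":0.045},
    {"tx":0.071,"ty":0.0025,"tz":-0.08,"rx":0,"ry":0,"rz":0,"claw":0.045},
    {"tx":0.071,"ty":0.0025,"tz":-0.08,"rx":0,"ry":0,"rz":0,"claw":0.045}
  ]
}}

```text
clock: 21.05
eef_pos: [638.4, -78.6, 152.8]
tool_rot: [3.141, 0.0, 2.936]
force: [-0.2, 0.7, 0.1]
width: 45.3
```

```bash
cat > k.py <<'E'
from m import *
def pointer(im,c,around,z=123,r=40,ctr=None):
    g=im.max(2); h=cv2.cvtColor(im,cv2.COLOR_RGB2HSV); ctr=np.array(ctr)
    H,W=g.shape; out=[]
    for v in range(H):
        pass
    ys,xs=np.nonzero((g>185)&(h[:,:,1]<40))
    P=np.array([onz(c,x,y,z)[:2] for y,x in zip(ys,xs)]) if len(xs)<60000 else None
    m=np.linalg.norm(P-ctr,axis=1)<r
    w=np.zeros_like(g); w[ys[m],xs[m]]=255
    n,l,s,ce=cv2.connectedComponentsWithStats(w)
    for i in range(1,n):
        if s[i][4]>25:
            Q=np.array([onz(c,x,y,z)[:2] for y,x in np.argwhere(l==i)[:,::-1][:, ::-1]]); mn=Q.mean(0); u,sv,vt=np.linalg.svd(Q-mn,full_matrices=False); v=vt[0]
            v=v if v@(mn-ctr)>0 else -v
            print('white',s[i],'ctr',mn.round(1),'elong',(sv[0]/sv[1]).round(1),'len',np.ptp((Q-mn)@v).round(1),'angle',np.arctan2(v@[-np.sin(PS),np.cos(PS)],-v@[np.cos(PS),np.sin(PS)]).round(3))
E
python3 - <<'E'
from k import *
im,c=snap('wrist','w6.png'); s=read_state(); print(s['eef_pos'],s['tool_rot'],s['force'],s['qpos'][[2,6]])
print('knob proj',proj(c,[638.9,-77.3,123]),'tcp proj',proj(c,s['eef_pos']))
pointer(im,c,None,ctr=(638.9,-77.3),r=26)
for b in blobs(im,'blue',100): print('blue',b[0])
E
```

```text
[638.8133541  -78.54207359 153.31150794] [3.14098517e+00 1.18547407e-03 2.93576959e+00] [0.55030935 0.04312941 0.21458506] [-1.11883842  0.69804027]
knob proj [280.80697876 254.39288114] tcp proj [278.6401458  281.43536581]
white [278 213   6  37 222] ctr [626.3 -74.9] elong 6.6 len 19.4 angle 0.303
white [ 232  255   99   45 1228] ctr [655.5 -79.9] elong 2.7 len 51.3 angle 1.84
blue [ 385   61  144   62 3560]
blue [ 456  184   79   99 5712]
```

View pics/w6.png

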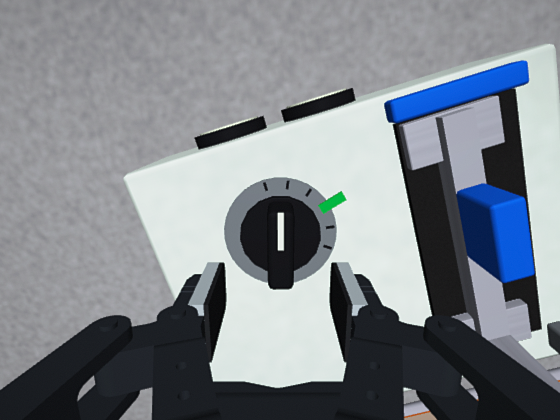

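The bar stands upright at column 281 between the fingers, whose middle is at column 278. The pointer is at 0.30 rad. I shift +y by 1.2 mm, go down and grip; that was my last view, so I'll check by masks from here.

Call:
{"api": "apply_moves", "payload": {
  "increments": [
    {"tx":0,"ty":0.0012,"tz":-0.015,"rx":0,"ry":0,"rz":0,"claw":0.045},
    {"tx":0,"ty":0.0012,"tz":-0.03,"rx":0,"ry":0,"rz":0,"claw":0.045},
    {"tx":0,"ty":0.0012,"tz":-0.042,"rx":0,"ry":0,"rz":0,"claw":0.045},
    {"tx":0,"ty":0.0012,"tz":-0.05,"rx":0,"ry":0,"rz":0,"claw":0.04},
    {"tx":0,"ty":0.0012,"tz":-0.05,"rx":0,"ry":0,"rz":0,"claw":0.03},
    {"tx":0,"ty":0.0012,"tz":-0.05,"rx":0,"ry":0,"rz":0,"claw":0.022},
    {"tx":0,"ty":0.0012,"tz":-0.05,"rx":0,"ry":0,"rz":0,"claw":0.022}
  ]
}}

```text
clock: 21.8
eef_pos: [638.9, -77.2, 103.0]
tool_rot: [3.141, 0.001, 2.936]
force: [0.3, -0.4, -0.5]
width: 21.8
```

Call:
{"api": "apply_moves", "payload": {
  "increments": [
    {"tx":0,"ty":0,"tz":0,"rx":0,"ry":0,"rz":0,"claw":0.018},
    {"tx":0,"ty":0,"tz":0,"rx":0,"ry":0,"rz":0,"claw":0.015},
    {"tx":0,"ty":0,"tz":0,"rx":0,"ry":0,"rz":0,"claw":0.01},
    {"tx":0,"ty":0,"tz":0,"rx":0,"ry":0,"rz":0,"claw":0.0},
    {"tx":0,"ty":0,"tz":0,"rx":0,"ry":0,"rz":0,"claw":0.0}
  ]
}}

```text
clock: 22.3
eef_pos: [638.8, -77.1, 103.1]
tool_rot: [3.141, 0.001, 2.936]
force: [-0.1, 0.3, 5.3]
width: 12.5
```

Call:
{"api": "apply_moves", "payload": {
  "increments": [
    {"tx":0,"ty":0,"tz":0,"rx":0,"ry":0,"rz":-1.0,"claw":0.0},
    {"tx":0,"ty":0,"tz":0,"rx":0,"ry":0,"rz":-2.0,"claw":0.0},
    {"tx":0,"ty":0,"tz":0,"rx":0,"ry":0,"rz":-3.0,"claw":0.0},
    {"tx":0,"ty":0,"tz":0,"rx":0,"ry":0,"rz":-4.0,"claw":0.0},
    {"tx":0,"ty":0,"tz":0,"rx":0,"ry":0,"rz":-5.0,"claw":0.0},
    {"tx":0,"ty":0,"tz":0,"rx":0,"ry":0,"rz":-6.0,"claw":0.0}
  ]
}}

```text
clock: 22.9
eef_pos: [638.8, -77.2, 103.1]
tool_rot: [3.141, 0.001, 2.409]
force: [-0.9, 0.8, 5.3]
width: 12.7
```

Run:
```python
from k import *
im,c=snap('wrist','w7.png'); s=read_state(); print(s['eef_pos'],s['tool_rot'],s['force'],s['torque'],s['qpos'].round(2),s['width'])
pointer(im,c,None,ctr=(638.9,-77.3),r=26)
```

```text
[638.81350365 -77.15185197 103.08007172] [3.14095731e+00 7.06419697e-04 2.40623902e+00] [-0.0870735   1.23201732  4.05333791] [ 0.22983878  0.14785937 -0.05781755] [ 0.6   0.97 -0.97  1.63  0.9   1.05  0.18] 12.512197355853816Traceback (most recent call last):
  File "<stdin>", line 3, in <module>
  File "k.py", line 9, in pointer
    m=np.linalg.norm(P-ctr,axis=1)<r
                     ~^~~~
TypeError: unsupported operand type(s) for -: 'NoneType' and 'float'
```

Call:
{"api": "apply_moves", "payload": {
  "increments": [
    {"tx":0,"ty":0,"tz":0,"rx":0,"ry":0,"rz":-1.0,"claw":0.0},
    {"tx":0,"ty":0,"tz":0,"rx":0,"ry":0,"rz":-2.0,"claw":0.0},
    {"tx":0,"ty":0,"tz":0,"rx":0,"ry":0,"rz":-3.0,"claw":0.0},
    {"tx":0,"ty":0,"tz":0,"rx":0,"ry":0,"rz":-4.0,"claw":0.0},
    {"tx":0,"ty":0,"tz":0,"rx":0,"ry":0,"rz":-5.0,"claw":0.0},
    {"tx":0,"ty":0,"tz":0,"rx":0,"ry":0,"rz":-5.35,"claw":0.0},
    {"tx":0,"ty":0,"tz":0,"rx":0,"ry":0,"rz":-5.35,"claw":0.0},
    {"tx":0,"ty":0,"tz":0,"rx":0,"ry":0,"rz":-5.35,"claw":0.0}
  ]
}}

```text
clock: 23.75
eef_pos: [638.8, -77.2, 103.1]
tool_rot: [3.141, 0.0, 1.947]
force: [-1.2, 0.5, 5.5]
width: 12.5
```

Call:
{"api": "apply_moves", "payload": {
  "increments": [
    {"tx":0,"ty":0,"tz":0,"rx":0,"ry":0,"rz":0,"claw":0.018},
    {"tx":0,"ty":0,"tz":0,"rx":0,"ry":0,"rz":0,"claw":0.03},
    {"tx":0,"ty":0,"tz":0,"rx":0,"ry":0,"rz":0,"claw":0.045},
    {"tx":0,"ty":0,"tz":0,"rx":0,"ry":0,"rz":0,"claw":0.045},
    {"tx":0,"ty":0,"tz":0,"rx":0,"ry":0,"rz":0,"claw":0.045},
    {"tx":0,"ty":0,"tz":0.01,"rx":0,"ry":0,"rz":0,"claw":0.045},
    {"tx":0,"ty":0,"tz":0.03,"rx":0,"ry":0,"rz":0,"claw":0.045},
    {"tx":0,"ty":0,"tz":0.05,"rx":0,"ry":0,"rz":0,"claw":0.045},
    {"tx":0,"ty":0,"tz":0.05,"rx":0,"ry":0,"rz":0,"claw":0.045},
    {"tx":0,"ty":0,"tz":0.05,"rx":0,"ry":0,"rz":0,"claw":0.045}
  ]
}}

```text
clock: 24.75
eef_pos: [638.7, -77.6, 153.0]
tool_rot: [3.141, 0.001, 1.946]
force: [1.0, 0.2, -0.4]
width: 45.1
```

```bash
sed -i 's/ if len(xs)<60000 else None//' k.py
python3 - <<'E'
from k import *
im,c=snap('wrist','w8.png'); s=read_state(); print(s['eef_pos'],s['tool_rot'],s['force'],s['qpos'].round(2))
pointer(im,c,None,ctr=(638.9,-77.3),r=26)
for b in blobs(im,'green',30):
    d=onz(c,*b[1],91)[:2]-[638.9,-77.3]; print('green',b[0],np.arctan2(d@[-np.sin(PS),np.cos(PS)],-d@[np.cos(PS),np.sin(PS)]),np.hypot(*d))
E
```

```text
[638.17189684 -77.78423998 152.1387188 ] [-3.14091604e+00  2.63538427e-04  1.94562336e+00] [ 0.4927009   0.32363551 -1.1811546 ] [ 0.57  0.87 -0.92  1.6   0.77  1.07 -0.19]
white [275 212   6  38 214] ctr [633.4 -66.3] elong 7.0 len 20.0 angle 1.28
white [ 231  252   99   45 1094] ctr [647.2 -92.4] elong 2.8 len 51.4 angle 2.772
green [274 159  11  29 304] 1.2840243738227288 36.08025100292208
```

The pointer measures 1.28 rad and the green mark 1.284, so they are in line. I retreat and check the prop and cover by masks.

Call:
{"api": "apply_moves", "payload": {
  "increments": [
    {"tx":0,"ty":0,"tz":0.03,"rx":0,"ry":0,"rz":0,"claw":0.045},
    {"tx":-0.02,"ty":-0.02,"tz":0.06,"rx":0,"ry":0,"rz":0,"claw":0.045},
    {"tx":-0.06,"ty":-0.05,"tz":0.08,"rx":0,"ry":0,"rz":0,"claw":0.045},
    {"tx":-0.1,"ty":-0.08,"tz":0.08,"rx":0,"ry":0,"rz":0,"claw":0.045},
    {"tx":-0.14,"ty":-0.1,"tz":0.08,"rx":0,"ry":0,"rz":0,"claw":0.045},
    {"tx":-0.14,"ty":-0.1,"tz":0.08,"rx":0,"ry":0,"rz":0,"claw":0.045},
    {"tx":-0.14,"ty":-0.1,"tz":0.08,"rx":0,"ry":0,"rz":0,"claw":0.045},
    {"tx":-0.14,"ty":-0.1,"tz":0.08,"rx":0,"ry":0,"rz":0,"claw":0.045}
  ]
}}

```text
clock: 25.6
eef_pos: [499.3, -176.7, 232.3]
tool_rot: [3.141, -0.001, 1.946]
force: [0.2, 0.4, -0.1]
width: 44.9
```

Run:
```python
from k import *
ps={}
for n in('side','scene'):
    im,c=snap(n,n+'_end.png')
    for b in blobs(im,'blue',15):
        if 290<b[1][0]<350 and 160<b[1][1]<235: print(n,'blue',b[0],b[1].round(1),'handle?',np.round(inX(onz(c,*b[1],130)),1),'ledge?',np.round(inX(onz(c,*b[1],100)),1))
    for b in blobs(im,'orange',100): print(n,'orange',b[0])
    # predicted tab tip at 1.45 rad
    for th in(1.0,1.3,1.45): p=[HX-222*np.cos(th)*np.cos(PS),HY-222*np.cos(th)*np.sin(PS),126+222*np.sin(th)]; print('tip',th,proj(c,p).round(1))
s=read_state(); print(s['eef_pos'],s['force'],s['clock'],s['qd'].round(3))
```

```text
side blue [327 163  17  15 213] [334.8 169.9] handle? [-97.6  -4.8] ledge? [-85.6  27.7]
side blue [306 182   8  10  52] [309.8 186.3] handle? [-173.3  -50.7] ledge? [-164.7  -20.2]
side orange [370  83  35  88 473]
tip 1.0 [331.6 106.6]
tip 1.3 [359.8  92.6]
tip 1.45 [374.8  88.3]
scene blue [301 209  13  17  61] [306.5 217.1] handle? [-153.3  -30.2] ledge? [-164.1   -0.9]
scene blue [323 211  15  15 162] [330.2 218.2] handle? [-95.5  -6.2] ledge? [-104.5   23.9]
scene orange [383 105  14  20 168]
scene orange [344 155  30  68 253]
tip 1.0 [328.2 159.1]
tip 1.3 [353.3 156.9]
tip 1.45 [367.  158.6]
[ 499.64555765 -176.15451604  232.31868237] [ 0.05952352  0.28737988 -0.67339666] 25.7 [-0.005 -0.     0.001  0.001  0.002  0.002  0.001]
```

Both views place the tab tip where about 1.45 rad predicts. The handle is at about -96 mm from the hinge, where 99 to 96 is required, and y is within a few mm. The robot is clear and at rest.

```bash
python3 -c "
from cell import finish_job; print(finish_job())"
```

```text
the job is handed in; nothing more can be done
None
```

I handed the job in at about 26 s. By my measurements, the prop holds the cover open by itself and the knob points at the green mark; the hand-in itself gave no verdict.

- **Prop and cover:** I took the steel prop by its blue handle and lifted the cover by its tab. I found the fore-and-aft position by touching the hinge stop lightly (about 6 N). I then lowered the prop until its feet bore on the pad, which is about 6 mm high. I held it there with about 15 N, eased off and let go.
- **Knob:** I turned it clockwise from about 0.30 rad until the pointer was in line with the green mark.

**Last checks:**
- **Knob angle:** the wrist camera read the pointer at 1.28 rad and the green mark at 1.284, against a nominal 1.30. The small difference suggests my unit heading is about 0.02 rad off.
- **Cover:** the tab tip appears where an angle of about 1.45 rad predicts, in both fixed views.
- **Prop position:** the side and scene views put the handle 96–98 mm in front of the hinge, which is 61–64 mm behind the ledge, and about 5 mm off its line.
- **Robot:** it was clear of everything and at rest, with readings near zero.

**Disagreements:** the cameras differed by up to 5 mm in the unit's position, so I relied on touch for the prop and on the wrist camera for the knob. The first move call was refused because rows need every field; nothing moved.

I kept the arm clear of the white case, tape roll and jar, but did not measure their positions at the end. I had used up my picture views, so the final checks were numerical only.

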